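# Nest the sample trays at the end of the inspection belt

### The job

Clear the sample trays off the inspection belt by nesting them: first slide the large dark steel tray on the catch shelf squarely up against the end of the belt, then slide the white tray off the belt end so that it drops inside the steel one, then slide the orange tray off so that it drops inside the white one, each lying flat on the bottom of the next. Slide the trays, do not lift them, and leave the blue bottles on the belt and the black lens on the shelf where they stand.

Things in the scene. Friction and masses are not known exactly. Their poses are not given: they have to be found in the camera images.
- belt_end (a point): Middle of the belt's end edge, on its top surface, 70 mm above the table. y axis: along the belt off its end, over the catch shelf; x: across the belt; z up. The green belt (it does not run) is flat and level, from y = -500 to 0 mm, x = -155 to 155 mm, between aluminium side rails 20 mm wide standing 15 mm above it. It ends at y = 0 in an upright face 45 mm high, down to the shelf.
- conveyor: Belt and white catch shelf, one fixed station, moved and a little turned each time; origin on the table below the belt's end edge, same axes. The shelf is flat, 25 mm above the table, x = -175 to 175 mm, y = 0 to 310 mm, without edges or stops. A grey drive box 90 mm high stands outside the rail at x = 175 to 275, y = -490 to -390 mm.
- large_center (a point): Centre (half-way up) of the large dark steel tray: loose, open top, 130 (x) by 170 (y) by 42 mm high outside, walls and floor 4 mm, about 0.6 kg. Starts flat on the catch shelf, 25 to 60 mm short of the belt end, slightly askew. Pulled up to the belt, its rim is 3 mm below the belt's top. Axes along its sides, z up, y roughly away from the belt.
- medium_center (a point): Centre (half-way up) of the medium white plastic tray: loose, open top, 102 (x) by 138 (y) by 32 mm high, walls and floor 4 mm, 0.2 kg. Starts on either side of the belt, slightly askew, 225 to 255 mm before its end. In the steel tray it has 10 mm play each side, 24 mm in all lengthwise. Pushed over the edge it tips down and drops in once its rear has passed the rim.
- small_center (a point): Centre (half-way up) of the small orange plastic tray: loose, open top, 72 (x) by 100 (y) by 22 mm high outside, walls and floor 4 mm, about 0.1 kg. Starts on the belt beside the white tray, slightly askew, 225 to 255 mm before the belt end. In the white tray it has 11 mm play each side, 30 mm in all lengthwise; it tips and drops in likewise. Axes along its sides, z up.
- large: The large dark steel tray, origin under the middle of its underside (same axes).
- medium: The white tray, origin under the middle of its underside.
- small: The orange tray, origin under the middle of its underside.
- bottle_a: Blue bottle with black cap, 56 mm across, 148 mm high, loose, upright on the belt upstream of the trays (leave it); origin at its foot.
- bottle_b: A second such bottle beside it on the belt (leave it); origin at its foot.
- lens_a: Black camera lens, 36 mm across, 44 mm high, loose, upright near the outer corner of the catch shelf (leave it); origin at its foot.

How it is judged:
By the outcome, as a careful person would: the job done as asked, in the order asked, and still so for the second after the job is handed in, with the robot touching nothing.
It also fails if it takes over 72 s, if anything falls off the work surface, if the arm or the gripper's body presses on something with over 40 N, if the wrist force passes 120 N, or if a joint passes its speed limit or range.

### The arm

A 6-joint arm with a two-finger parallel gripper is mounted at the origin on the work surface. World frame = base frame: x ahead of the robot, y to its left, z up, the work surface at z = 0. Lengths are in mm, angles in rad, forces in N, time in s.
With the tool pointing down it reaches from about 275 to 1000 mm from the base axis. Payload 8.4 kg.
Tool frame: the origin (TCP) lies midway between the tips of the shut fingers; the grasp point (between the pads) lies 19 mm behind it; z points along the fingers, y is the direction in which the jaws open and shut (so a half turn about z gives the same grasp; the last joint's range is limited). The gripper opens to 85 mm and grips with 20 to 120 N. Pads are 22 mm wide; open, the fingers measure 114 mm over their backs; the gripper's body (76 mm by 85 mm) begins 54 mm behind the grasp point. The pads swing forward as they close: fully open they stand 13 mm farther back than shut.
Start: joints at [1.142, 0.353, 1.633, -0, 1.155, -0.002], TCP at [258.724, 568.937, 231.281] pointing down, gripper open.
Joint ranges: [-2.63, 2.63], [-0.92, 2.1], [0.06, 2.66], [-1.3, 4.44], [0, 2.69], [-3.02, 3.02]. Speed limits (rad/s): [2.22, 2.22, 2.79, 3.14, 3.14, 3.14].

### API

Orientations are given as [roll, pitch, yaw] about the fixed x, y, z axes, in that order (R = Rz(yaw) Ry(pitch) Rx(roll)).
In Python, from rig import r gives the robot as it stands. The module is installed in compiled form; this text tells all that it offers.
- The arm moves only by the tool drive_tool, never from a script. Its argument "moves" is a list of rows, each a list of 3 entries, a list of its own where there are three numbers: the closure, from 0 (fully open) to 1 (shut), then the shift along the tool's x, y, z in cm, then the turn about the tool's z in degrees. In form: [[claw, [dx, dy, dz], roll], ...]. A call has 1 to 12 rows; each row is the pose to reach, as a shift and turn from the pose measured when the call began, along the tool's axes at that moment; what a row does not reach only later rows make up. A row lasts 1/8 s, in which the tool goes at most 62.5 mm and 10.7 degrees, less where a joint would pass 70% of its speed; a pose out of reach is approached as far as the arm can. A call with a gripper value outside its range is refused whole. The fingers move at their own pace and stop on an object; "grip_force" is the grip in N (left out, the last holds). Time passes only in rows, so rows that repeat a pose let the fingers close. It gives the time, the measured TCP pose, the force and the opening at its end, in the units of the state.
- r.sense(): the state, without advancing time (a new reading comes with each control period).
- r.grab_frame(name): name is "scene" or "top"; returns a dict with "color" (420x560x3 uint8, red, green, blue), "fx", "fy", "cx", "cy" (pixels), "D" ([k1, k2, p1, p2, k3] as OpenCV has them; the pictures are not rectified), "pose" (4x4, takes a point from camera to world coordinates). Camera axes: x right, y up, looking along -z (the intrinsics and any distortion apply to the point x, -y, -z); pixel columns grow to the right and rows downward; lengths in mm; the calibration is good to about 2 mm. A picture is of the moment at which its call begins. There is no depth.
- r.sign_off(): hands the job in, once; it reports no verdict.
Trained networks look in the newest picture that a camera, given by its name, has taken for a name from the list of things; names that differ only in an ending like _2 or _b are one class to them, and where a whole thing is asked for, a point or a joint stands for the part that bears it (a point fixed in the world has none). Each returns a list of dicts, best first, with "score" (0 to 1); they miss things now and then, are a little off and sometimes report something else, mostly with a low value. They report only what shows in the picture. A call takes as long as a camera call.
- r.outline_of(thing, camera): "mask" (420x560 bool, what is visible of it) and "at" ([column, row] in pixels, amid what is visible of it).
- r.spot_point(thing, camera): "at" ([column, row] in pixels: a listed point, or the origin of a listed thing).
The state is a dict: "clock": time; "qpos": joint angles; "qvel": joint speeds; "joint_efforts": joint torques, N m; "eef_pos": TCP position; "tcp_rot": TCP orientation; "contact_force": force on the tool from outside, world axes, zero at the start; "wrist_torque": the same for the moment, N m; "opening": opening from 0.0 (shut) to 1.0 (fully open).
Only numpy, scipy, OpenCV 4.12 (cv2) and the standard library are available. Lean on these libraries where they do the work, as an engineer would, in place of code of your own. Each camera call takes 0.05 s, during which the arm holds its last target.

## Working session

There is one attempt and no reset: what is moved stays moved. The work goes in short steps, Python scripts to look and compute and a tool call to move; the robot and the scene stay as the last step left them, time stands still between calls to the robot, and variables do not carry over. Pictures are saved under pics/ and viewed, and the job is handed in when it is done.

Besides the shell and the picture viewer there is one more tool, called after "Request:" as a command line: name --argument value ..., lists and objects as JSON in quotes. drive_tool: Moves the arm, as the interface text tells. Its arguments: {"type":"object","properties":{"moves":{"type":"array"},"grip_force":{"type":"number"}},"required":["moves"]}

```bash
mkdir -p pics; ls; python3 - <<'E'
from rig import r
import cv2
print(r.sense())
for n in ("scene","top"):
    f=r.grab_frame(n); cv2.imwrite(f"pics/{n}0.png",f["color"][:,:,::-1])
    print(n,f["fx"],f["fy"],f["cx"],f["cy"],f["D"],f["pose"].tolist() if hasattr(f["pose"],'tolist') else f["pose"])
E
```

```text
pics
{'clock': 0.0, 'qpos': array([ 1.14161708e+00,  3.53639568e-01,  1.63412176e+00, -1.43838989e-05,
        1.15518097e+00, -2.39818833e-03]), 'qvel': array([-0.00040325,  0.00044978, -0.00288778, -0.00123528,  0.00012822,
       -0.0019819 ]), 'joint_efforts': array([-2.02167204e-03, -6.05236244e+01, -3.42079496e+01, -1.57206414e-04,
        9.07876936e-03,  4.33827864e-06]), 'eef_pos': array([258.52513736, 568.51805553, 230.57232706]), 'tcp_rot': array([-3.14024299e+00,  9.91480539e-06,  2.71481742e+00]), 'contact_force': array([ 0.31400741,  0.73326771, -0.02687511]), 'wrist_torque': array([-0.05642133,  0.01020528, -0.00533659]), 'opening': 1.0001400179187891}
scene 448.4272791319328 448.4272791319328 271.8910229608377 211.2480479849075 [-0.10411056  0.          0.          0.          0.        ] [[0.24300745242718727, -0.6953761278416458, 0.6763131071425478, 1223.916397299959], [0.969966299275863, 0.1818252481808692, -0.16157028623188227, -183.44684446744742], [-0.010618678539975843, 0.6952637053319586, 0.7186762996747146, 791.8787968062712], [0.0, 0.0, 0.0, 1.0]]
top 398.09132670165843 398.09132670165843 282.2931500176653 210.34739477294636 [-0.04988157  0.          0.          0.          0.        ] [[0.023601632600882324, 0.9853208590514784, -0.16907326121131547, 364.57739459713014], [-0.9993548232299059, 0.02783285445454611, 0.022699548454439507, -0.7469234235978828], [0.02707213005465899, 0.1684284326679103, 0.9853420537271993, 1214.710778635143], [0.0, 0.0, 0.0, 1.0]]
```

View pics/scene0.png

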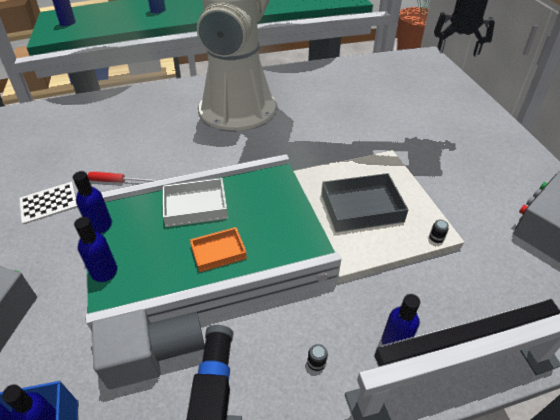

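View pics/top0.png

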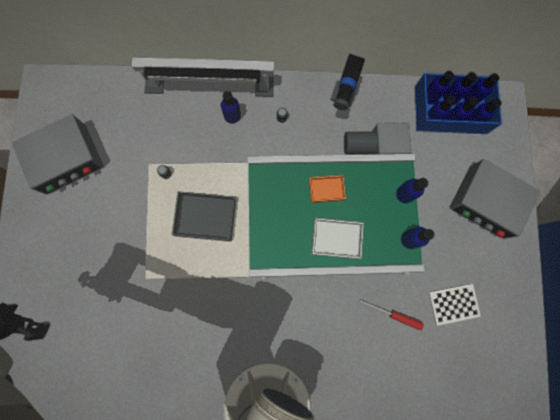

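```bash
cat > h.py <<'E'
import numpy as np, cv2
from rig import r
def cam(f):
    K=np.array([[f["fx"],0,f["cx"]],[0,f["fy"],f["cy"]],[0,0,1.]]); return K,np.array(f["D"],float),np.array(f["pose"],float)
def rays(f,px):
    K,D,T=cam(f); u=cv2.undistortPoints(np.array(px,float).reshape(-1,1,2),K,D).reshape(-1,2)
    d=np.c_[u[:,0],-u[:,1],-np.ones(len(u))]@T[:3,:3].T
    return T[:3,3],d
def onz(f,px,z):
    o,d=rays(f,px); return o+d*((z-o[2])/d[:,2])[:,None]
def proj(f,P):
    K,D,T=cam(f); P=np.atleast_2d(P).astype(float); c=(P-T[:3,3])@T[:3,:3]; c=c*[1,-1,-1]
    return cv2.projectPoints(c,np.zeros(3),np.zeros(3),K,D)[0].reshape(-1,2)
def tri(f1,p1,f2,p2):
    o1,d1=rays(f1,[p1]);o2,d2=rays(f2,[p2]); d1=d1[0]/np.linalg.norm(d1);d2=d2[0]/np.linalg.norm(d2)
    A=np.c_[d1,-d2]; s=np.linalg.lstsq(A,o2-o1,rcond=None)[0]
    a=o1+s[0]*d1;b=o2+s[1]*d2; return (a+b)/2,np.linalg.norm(a-b)
def quad(mask):
    c,_=cv2.findContours(mask.astype(np.uint8),cv2.RETR_EXTERNAL,cv2.CHAIN_APPROX_NONE); c=max(c,key=cv2.contourArea)
    return c
E
python3 - <<'E'
from h import *
F={n:r.grab_frame(n) for n in("scene","top")}
for t in ["belt_end","conveyor","large_center","medium_center","small_center","large","medium","small","bottle_a","lens_a"]:
    P={}
    for n in F:
        o=r.spot_point(t,n); P[n]=o
        print(t,n,[(np.round(x["at"],1).tolist(),round(x["score"],2)) for x in o])
    if P["scene"] and P["top"]:
        p,e=tri(F["scene"],P["scene"][0]["at"],F["top"],P["top"][0]["at"]); print("   ",p.round(1),round(e,1))
for t in ["large","medium","small","lens_a","bottle_a"]:
    for n in F:
        for o in r.outline_of(t,n): print(t,n,round(o["score"],2),np.round(o["at"]),o["mask"].sum()); 
        im=F[n]["color"]
import cv2
for n in F:
    im=F[n]["color"][:,:,::-1].copy()
    c=im[130:290,140:435] if n=="top" else im[130:330,70:480]
    cv2.imwrite(f"pics/{n}_z.png",cv2.resize(c,None,fx=2 if n=="scene" else 2.7,fy=2 if n=="scene" else 2.7,interpolation=cv2.INTER_CUBIC)[:600,:800] if n=="top" else cv2.resize(c,None,fx=1.95,fy=1.95))
E
```

```text
belt_end scene [([311.5, 204.3], 0.83), ([105.2, 271.1], 0.53)]
belt_end top [([250.5, 214.9], 0.6)]
    [545.8  68.   70.3] 6.3
conveyor scene [([309.6, 224.9], 0.74)]
conveyor top [([252.2, 218.6], 0.61)]
    [545.5  66.8   0.8] 7.2
large_center scene [([360.4, 200.4], 0.61)]
large_center top [([206.2, 217.8], 0.58)]
    [537.  197.8  42.3] 0.4
medium_center scene [([194.6, 197.2], 0.72)]
medium_center top [([339.3, 238.2], 0.67)]
    [ 481.5 -186.9   95.7] 6.1
small_center scene [([217.2, 248.5], 0.69), ([309.7, 225.5], 0.25)]
small_center top [([326.0, 186.2], 0.95)]
    [ 633.3 -155.4   84.7] 5.3
large scene []
large top [([206.3, 217.5], 0.69)]
medium scene [([195.7, 203.6], 0.56)]
medium top [([166.1, 175.3], 0.69), ([338.6, 237.6], 0.59)]
    [629.2  27.4 308.8] 442.6
small scene [([218.5, 250.8], 0.59)]
small top [([326.0, 193.0], 0.71)]
    [ 618.8 -155.9   60. ] 0.7
bottle_a scene [([101.0, 226.0], 0.92), ([105.2, 272.6], 0.92)]
bottle_a top [([407.7, 193.4], 0.63), ([409.5, 240.0], 0.59)]
    [ 599.3 -365.5  174.4] 4.1
lens_a scene [([439.7, 237.9], 0.59)]
lens_a top [([168.0, 174.6], 0.7)]
    [674.9 333.9  18.6] 14.2
large scene 0.85 [363. 203.] 3814
large scene 0.71 [217. 248.] 1528
large top 0.94 [204. 218.] 2570
medium scene 0.84 [193. 202.] 2600
medium scene 0.35 [215. 246.] 1664
medium top 0.8 [337. 240.] 1817
small scene 0.94 [216. 251.] 1628
small top 0.97 [330. 192.] 904
lens_a scene 0.7 [442. 232.] 337
lens_a scene 0.39 [ 91. 201.] 1303
lens_a top 0.46 [164. 170.] 183
bottle_a scene 0.86 [ 92. 253.] 1670
bottle_a scene 0.58 [ 93. 201.] 1284
bottle_a top 0.94 [416. 237.] 543
bottle_a top 0.63 [414. 188.] 578
bottle_a top 0.63 [289. 212.] 27136
```

View pics/top_z.png

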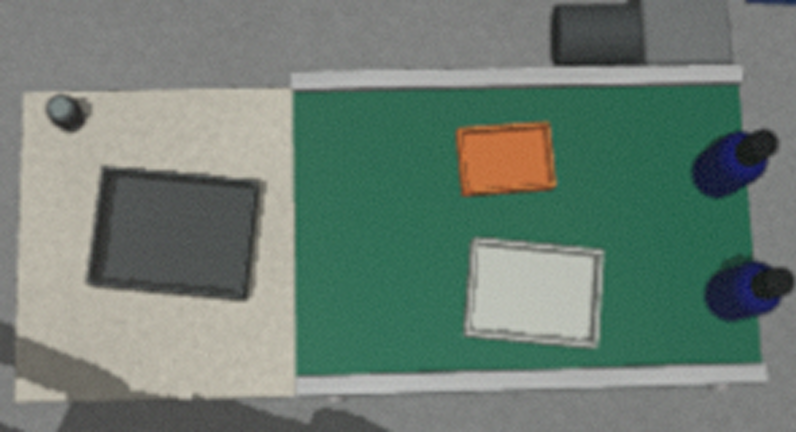

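View pics/scene_z.png

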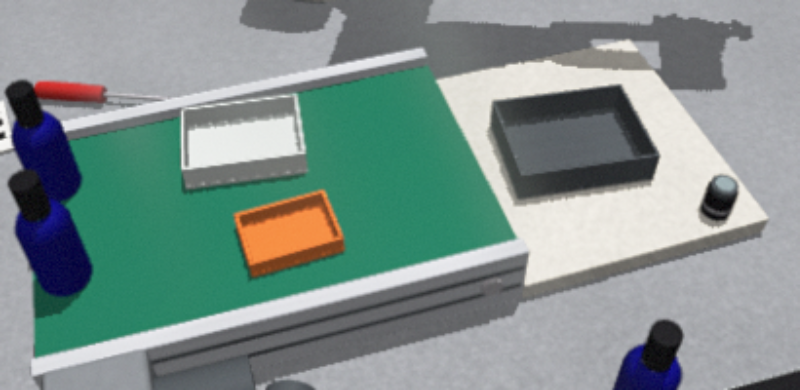

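```bash
cat > fit.py <<'E'
from h import *
from scipy.optimize import minimize
DIM={"large":(130,170,42),"medium":(102,138,32),"small":(72,100,22)}
def colmask(F,t):
    c=F["color"].astype(int);hsv=cv2.cvtColor(F["color"],cv2.COLOR_RGB2HSV).astype(int)
    if t=="small": return (hsv[...,0]<20)&(hsv[...,1]>110)&(hsv[...,2]>70)
    return None
def netmask(t,n,near=None,F=None):
    o=[x for x in r.outline_of(t,n)]
    return o[0]["mask"] if o else None
def poly(F,t,q,zb):
    x,y,a=q; sx,sy,h=DIM[t]; ca,sa=np.cos(a),np.sin(a)
    P=[[x+ca*u*sx/2-sa*v*sy/2, y+sa*u*sx/2+ca*v*sy/2, zb+w*h] for u in(-1,1) for v in(-1,1) for w in (0,1)]
    return cv2.convexHull(proj(F,P).astype(np.float32)).reshape(-1,2)
def iou(F,t,q,zb,mask,S=4):
    p=poly(F,t,q,zb); im=np.zeros((420*S,560*S),np.uint8)
    cv2.fillConvexPoly(im,np.round(((p+0.5)*S-0.5)*16).astype(np.int32),1,shift=4)
    m=cv2.resize(im.astype(np.float32),(560,420),interpolation=cv2.INTER_AREA)
    return np.minimum(m,mask).sum()/np.maximum(m,mask).sum()
def fit(t,q0,zb,masks,frames,fitz=False):
    def c(v): return -sum(iou(frames[n],t,v[:3]*[1,1,.01],v[3] if fitz else zb,masks[n]) for n in masks)/len(masks)
    v0=np.array([q0[0],q0[1],q0[2]*100]+([zb] if fitz else []))
    sim=np.vstack([v0]+[v0+np.eye(len(v0))[i]*8 for i in range(len(v0))])
    s=minimize(c,v0,method="Nelder-Mead",options=dict(initial_simplex=sim,xatol=.05,fatol=1e-5))
    return s.x*([1,1,.01]+([1] if fitz else [])),-s.fun
E
cat > station.py <<'E'
from h import *
from scipy.optimize import least_squares
def beltpts(F):
    # station estimate origin (545,68); scan along world y for belt-end edge at z=70
    c=F["color"].astype(np.float32); g=cv2.GaussianBlur(c[...,1]-c[...,0],(0,0),0.7)
    ends=[];sides={-1:[],1:[]}
    def scan(p0,d,L=25):
        s=np.arange(-L,L,.5); P=np.array([[p0[0]+d[0]*k,p0[1]+d[1]*k,70] for k in s]); px=proj(F,P).astype(np.float32)
        v=cv2.remap(g,px[:,0][None],px[:,1][None],cv2.INTER_LINEAR)[0]; gr=np.gradient(v); i=np.argmax(-gr)
        w=-gr[max(i-5,0):i+6]; w=np.clip(w,0,None); return (np.r_[s[max(i-5,0):i+6]]*w).sum()/w.sum(), -gr[i]
    for x in range(420,690,10):
        k,q=scan((x,70),(0,1)); 
        if q>2: ends.append((x,70+k))
    for y in range(-380,50,20):
        for sg in(-1,1):
            k,q=scan((545+sg*155,y),(0,sg)if 0 else (sg,0))
            if q>2: sides[sg].append((545+sg*(155+k),y))
    return np.array(ends),{k:np.array(v) for k,v in sides.items()}
if __name__=="__main__":
    for n in("top","scene"):
        F=r.grab_frame(n); e,s=beltpts(F)
        def rob(A):
            # A: indep, dep
            f=lambda p:p[0]+p[1]*(A[:,0]-A[:,0].mean())-A[:,1]
            z=least_squares(f,[A[:,1].mean(),0],loss="soft_l1",f_scale=1.); return A[:,0].mean(),z.x,np.median(abs(z.fun))
        m,p,er=rob(e); print(n,"end y at x=545:",p[0]+p[1]*(545-m),"angle",np.arctan(p[1]),er,len(e))
        for sg in s:
            if len(s[sg])<5: continue
            A=s[sg][:,::-1]; m,p,er=rob(A); print("  side",sg,"x at y=68:",p[0]+p[1]*(68-m),"x at -180",p[0]+p[1]*(-180-m),"angle",-np.arctan(p[1]),er,len(A))
E
python3 station.py
python3 - <<'E'
from fit import *
F={n:r.grab_frame(n) for n in("top","scene")}
init={"large":(540,195,0,25),"medium":(480,-187,0,70),"small":(633,-155,0,70)}
M={}
for t in init:
    ms={}
    for n in F:
        m=colmask(F[n],t)
        if m is None: m=netmask(t,n)
        elif True:
            k,l,st,ce=cv2.connectedComponentsWithStats(m.astype(np.uint8)); p=proj(F[n],[[*init[t][:2],80]])[0]
            i=min(range(1,k),key=lambda i:np.hypot(*(ce[i]-p))-(1000 if st[i,4]>300 else 0)); m=l==i
        ms[n]=m.astype(np.float32); M[t,n]=m
    for sel in (["top"],["scene"],["top","scene"]):
        q,s=fit(t,init[t][:3],init[t][3],{n:ms[n] for n in sel},F); print(t,sel,q.round(3),round(s,3))
    q,s=fit(t,q,init[t][3],ms,F,True); print(t,"z free",q.round(3),round(s,3))
    for n in F:
        M[t,n,"p"]=poly(F[n],t,q[:3],init[t][3])
for n in F:
    im=cv2.resize(F[n]["color"][:,:,::-1],None,fx=3,fy=3,interpolation=cv2.INTER_CUBIC)
    for t in init:
        cv2.polylines(im,[np.round((M[t,n,"p"]+.5)*3).astype(int)],True,(0,0,255),1)
        c=quad(M[t,n]); cv2.polylines(im,[(c*3+1).astype(int)],True,(255,255,0),1)
    im=im[440:900,420:1220] if n=="top" else im[480:880,450:1250]
    cv2.imwrite(f"pics/fit_{n}.png",im)
E
```

```text
top end y at x=545: 70.2610033340126 angle 0.04684749687317249 0.48525388493081323 27
  side -1 x at y=68: 390.5375719888954 x at -180 403.2182388474387 angle 0.051087230481829685 0.45326440336938845 22
  side 1 x at y=68: 698.3150018511203 x at -180 711.2415185438756 angle 0.05207592512453055 0.3189226356809627 22
scene end y at x=545: 68.4042950471128 angle 0.05032241209914501 0.26007743486488977 27
  side -1 x at y=68: 392.6876184356921 x at -180 404.91786250695714 angle 0.04927557978615536 1.0010031886099 15
  side 1 x at y=68: 690.2748927187149 x at -180 702.86270014337 angle 0.05071376655181433 0.21697619628008624 22
large ['top'] [ 5.40661e+02  2.03461e+02 -6.80000e-02] 0.969
large ['scene'] [ 5.43655e+02  2.00534e+02 -6.70000e-02] 0.982
large ['top', 'scene'] [ 5.41947e+02  2.01940e+02 -6.20000e-02] 0.961
large z free [ 5.40934e+02  2.02775e+02 -6.50000e-02  2.12520e+01] 0.973
medium ['top'] [ 4.80936e+02 -1.85404e+02 -7.30000e-02] 0.939
medium ['scene'] [ 4.85586e+02 -1.86371e+02 -7.50000e-02] 0.964
medium ['top', 'scene'] [ 4.82859e+02 -1.87085e+02 -7.60000e-02] 0.934
medium z free [ 4.81302e+02 -1.86754e+02 -7.30000e-02  6.54080e+01] 0.959
small ['top'] [ 6.27927e+02 -1.55503e+02  1.04000e-01] 0.957
small ['scene'] [ 6.29938e+02 -1.57159e+02  1.04000e-01] 0.972
small ['top', 'scene'] [ 6.29336e+02 -1.56257e+02  1.04000e-01] 0.951
small z free [ 6.28351e+02 -1.56481e+02  1.07000e-01  6.75700e+01] 0.963
```

View pics/fit_top.png

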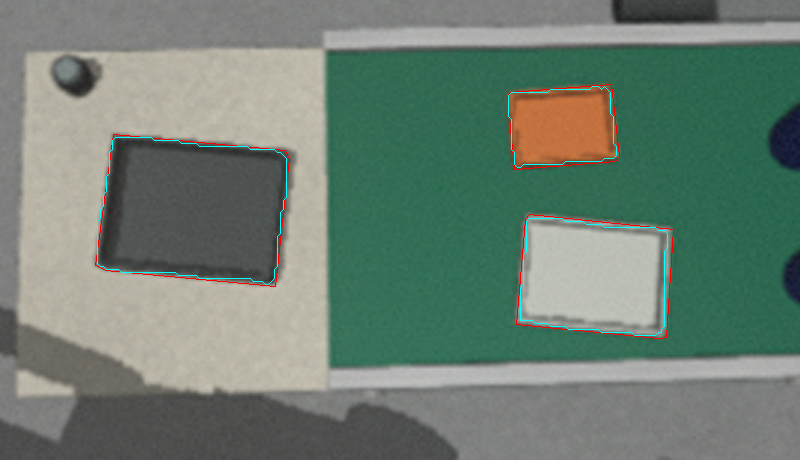

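View pics/fit_scene.png

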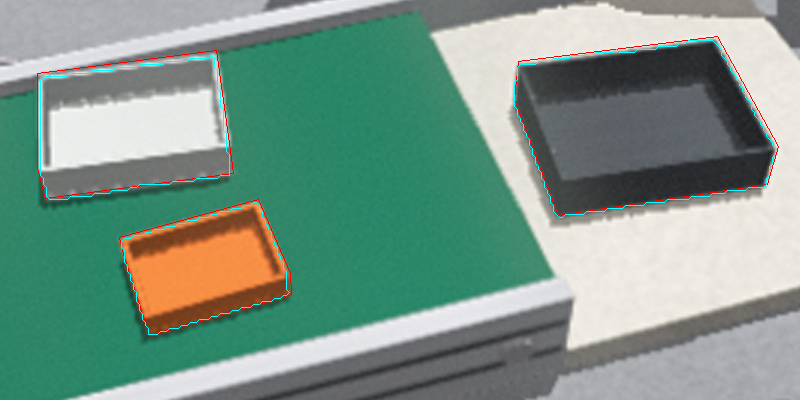

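```bash
cat >> h.py <<'E'
O=np.array([545.5,69.3]);A0=0.05
def w2s(p): c,s=np.cos(A0),np.sin(A0); d=np.array(p[:2])-O; return np.array([c*d[0]+s*d[1],-s*d[0]+c*d[1]])
def s2w(p): c,s=np.cos(A0),np.sin(A0); return O+[c*p[0]-s*p[1],s*p[0]+c*p[1]]
def plan(x,y,z,yaw):
    from scipy.spatial.transform import Rotation as Ro
    s=r.sense(); R=Ro.from_euler("xyz",s["tcp_rot"]).as_matrix()
    d=R.T@(np.array([x,y,z])-s["eef_pos"])/10
    cy=np.arctan2(R[1,0],R[0,0]); t=-np.degrees((yaw-cy+np.pi)%(2*np.pi)-np.pi)
    return d.round(2).tolist(),round(t,1)
def st():
    s=r.sense(); print("t",round(s["clock"],2),"pos",s["eef_pos"].round(1),"rot",s["tcp_rot"].round(3),"F",s["contact_force"].round(1),"open",round(s["opening"],3)," station",w2s(s["eef_pos"]).round(1),"q6",s["qpos"].round(2)[[0,5]])
E
python3 - <<'E'
from h import *
st()
print(plan(547.3,284.8,120,3.077),plan(547.3,284.8,40,3.077))
for n,c in dict(large=(541.9,202),med=(482.9,-187),small=(629.3,-156.3),bot=(599,-365),lens=(675,334)).items(): print(n,w2s(c).round(1))
F={n:r.grab_frame(n) for n in("top","scene")}
for px,p2 in (((407.7,193.4),(105.2,272.6)),((409.5,240.0),(101.,226.))): print([w2s(onz(F["top"],[px],70)[0]).round(1),w2s(onz(F["scene"],[p2],70)[0]).round(1)])
E
```

```text
t 2.1 pos [258.7 568.9 231.3] rot [-3.142 -0.     2.715] F [ 0.6 -0.8 -0.7] open 0.997  station [-261.4  513.3] q6 [ 1.14 -0.  ]
([-38.03, -13.92, 11.13], np.float64(-20.8)) ([-38.03, -13.92, 19.13], np.float64(-20.8))
large [  3.  132.7]
med [ -75.3 -252.9]
small [  72.4 -229.5]
bot [  31.7 -436.4]
lens [142.6 257.9]
[array([  53.8, -472.3]), array([  58.1, -461.3])]
[array([ -85.3, -466.6]), array([ -75.9, -464.8])]
```

Request:
drive_tool --moves '[[0.4,[-12,-4.5,4],-7],[0.4,[-18,-6.5,7],-14],[0.4,[-25,-9,10],-20.8],[0.4,[-31,-11.5,11],-20.8],[0.4,[-36,-13.2,11.1],-20.8],[0.4,[-38.0,-13.9,11.1],-20.8],[0.4,[-38.0,-13.9,11.1],-20.8],[0.4,[-38.0,-13.9,11.1],-20.8],[0.4,[-38.0,-13.9,11.1],-20.8]]'

```text
clock: 3.32
eef_pos: [546.8, 285.3, 120.2]
tcp_rot: [3.142, -0.0, 3.077]
contact_force: [0.3, -0.1, 0.4]
opening: 0.599
```

```bash
python3 - <<'E'
from h import *
st(); print(plan(547.3,284.8,40,3.077))
F=r.grab_frame("scene"); cv2.imwrite("pics/s1.png",cv2.resize(F["color"][100:330,250:530,::-1],None,fx=2.6,fy=2.6)); st()
E
```

```text
t 3.33 pos [546.8 285.3 120.2] rot [ 3.142 -0.     3.077] F [ 0.3 -0.1  0.4] open 0.599  station [ 12.1 215.6] q6 [ 0.48 -1.03]
([-0.06, -0.04, 8.02], np.float64(0.0))
t 3.38 pos [546.5 285.8 120.4] rot [ 3.141 -0.     3.078] F [0.1 1.  0.7] open 0.6  station [ 11.8 216.2] q6 [ 0.48 -1.03]
```

View pics/s1.png

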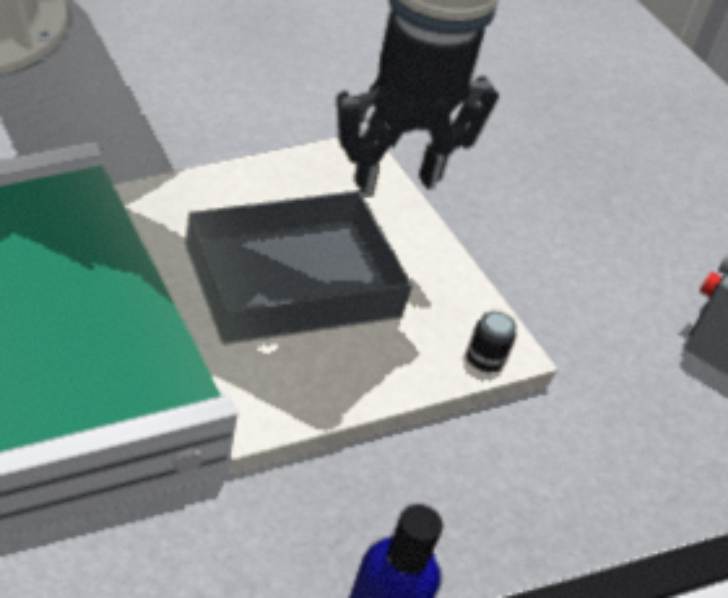

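Request:
drive_tool --moves '[[0.4,[0,0,4],0],[0.4,[0,0,7],0],[0.4,[0,0,8],0],[0.4,[0,0,8],0],[0.6,[0,0,8],0],[0.8,[0,0,8],0],[1,[0,0,8],0],[1,[0,0,8],0],[1,[0,0,8],0]]' --grip_force 40

```text
clock: 4.5
eef_pos: [546.9, 286.0, 41.3]
tcp_rot: [3.141, 0.001, 3.078]
contact_force: [-1.1, -1.6, 6.3]
opening: 0.042
```

```bash
python3 - <<'E'
from h import *
st()
# target: outer wall centre at station (x, 168) approx 170-2
t=s2w((5,168)); print(t,plan(*t,40,np.pi+A0))
F=r.grab_frame("scene"); cv2.imwrite("pics/s2.png",cv2.resize(F["color"][100:330,250:530,::-1],None,fx=2.6,fy=2.6)); st()
E
```

```text
t 4.5 pos [546.9 286.   41.3] rot [3.141e+00 1.000e-03 3.078e+00] F [-1.1 -1.6  6.3] open 0.042  station [ 12.3 216.3] q6 [ 0.48 -1.03]
[542.09725086 237.33993959] ([0.17, -4.88, 0.13], np.float64(-6.5))
t 4.55 pos [546.9 286.   41.3] rot [3.141e+00 1.000e-03 3.078e+00] F [-1.4 -0.8  6.6] open 0.038  station [ 12.3 216.3] q6 [ 0.48 -1.03]
```

View pics/s2.png

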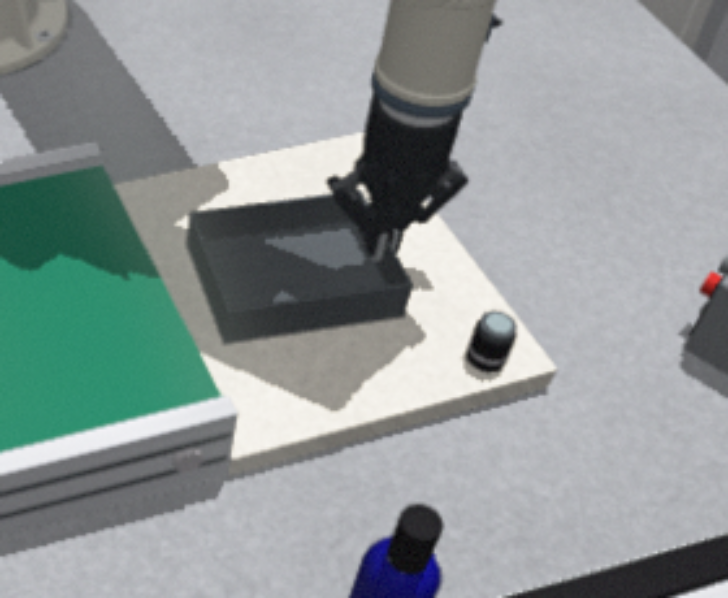

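Request:
drive_tool --moves '[[1,[0.05,-0.5,0],-1.5],[1,[0.1,-1.2,0],-3],[1,[0.2,-1.9,0],-4.5],[1,[0.3,-2.6,0],-6],[1,[0.35,-3.3,0],-6.5],[1,[0.37,-3.9,0],-6.5],[1,[0.37,-4.2,0],-6.5],[1,[0.37,-4.2,0],-6.5]]'

```text
clock: 5.55
eef_pos: [540.6, 243.6, 41.3]
tcp_rot: [-3.142, 0.001, -3.092]
contact_force: [1.2, -2.5, 1.5]
opening: 0.034
```

```bash
python3 - <<'E'
from h import *
st()
t=s2w((3,168)); print(t,plan(*t,41,np.pi+A0))
for n in("scene","top"):
    F=r.grab_frame(n); im=F["color"][110:310,230:470,::-1] if n=="scene" else F["color"][150:290,140:290,::-1]
    cv2.imwrite(f"pics/{n}3.png",cv2.resize(im,None,fx=3,fy=3,interpolation=cv2.INTER_CUBIC))
st()
E
```

```text
t 5.55 pos [540.6 243.6  41.3] rot [-3.142e+00  1.000e-03 -3.092e+00] F [ 1.2 -2.5  1.5] open 0.034  station [  3.8 174.4] q6 [ 0.42 -1.2 ]
[540.09975034 237.23998125] ([0.08, -0.64, 0.03], np.float64(-0.0))
t 5.65 pos [540.6 243.7  41.3] rot [-3.141e+00  1.000e-03 -3.092e+00] F [ 1.3 -3.9  2.7] open 0.04  station [  3.9 174.4] q6 [ 0.42 -1.2 ]
```

View pics/scene3.png

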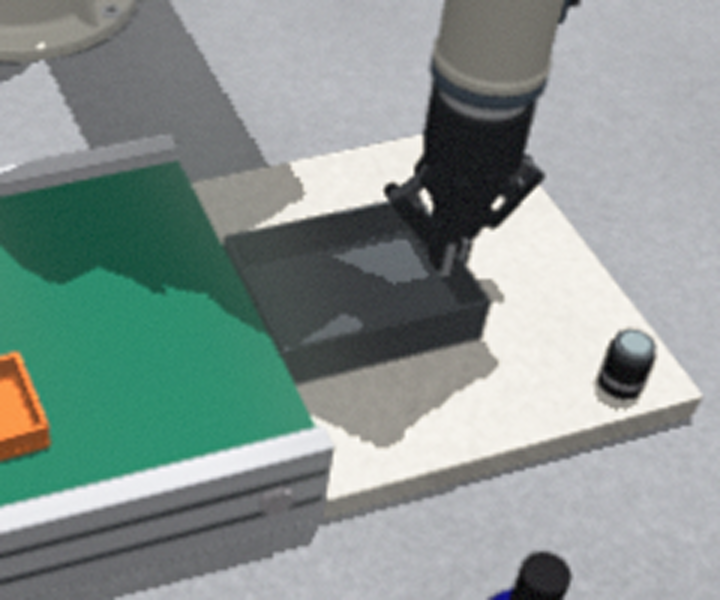

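View pics/top3.png

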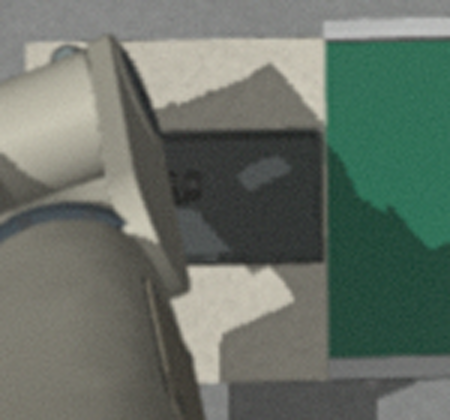

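Request:
drive_tool --moves '[[1,[0,-0.2,0],0],[1,[0,-0.4,0],0],[1,[0,-0.6,0],0],[1,[0,-0.7,0],0],[1,[0,-0.7,0],0]]'

```text
clock: 6.28
eef_pos: [541.0, 238.0, 41.3]
tcp_rot: [3.14, 0.001, -3.092]
contact_force: [-1.6, 10.9, -2.0]
opening: 0.039
```

Request:
drive_tool --moves '[[1,[0,-0.2,0],0],[1,[0,-0.3,0],0],[1,[0,-0.3,0],0]]'

```text
clock: 6.65
eef_pos: [541.1, 238.0, 41.5]
tcp_rot: [3.136, 0.002, -3.093]
contact_force: [-3.8, 20.8, -3.7]
opening: 0.039
```

```bash
python3 - <<'E'
from h import *
st()
for n in("scene","top"):
    F=r.grab_frame(n); im=F["color"][110:310,230:470,::-1] if n=="scene" else F["color"][150:290,140:290,::-1]
    cv2.imwrite(f"pics/{n}4.png",cv2.resize(im,None,fx=3,fy=3,interpolation=cv2.INTER_CUBIC))
st()
E
```

```text
t 6.65 pos [541.1 238.   41.5] rot [ 3.136e+00  2.000e-03 -3.093e+00] F [-3.8 20.8 -3.7] open 0.039  station [  4.  168.7] q6 [ 0.41 -1.22]
t 6.75 pos [541.1 238.   41.5] rot [ 3.136e+00  2.000e-03 -3.093e+00] F [-3.9 20.1 -1.7] open 0.035  station [  4.  168.7] q6 [ 0.41 -1.22]
```

View pics/scene4.png

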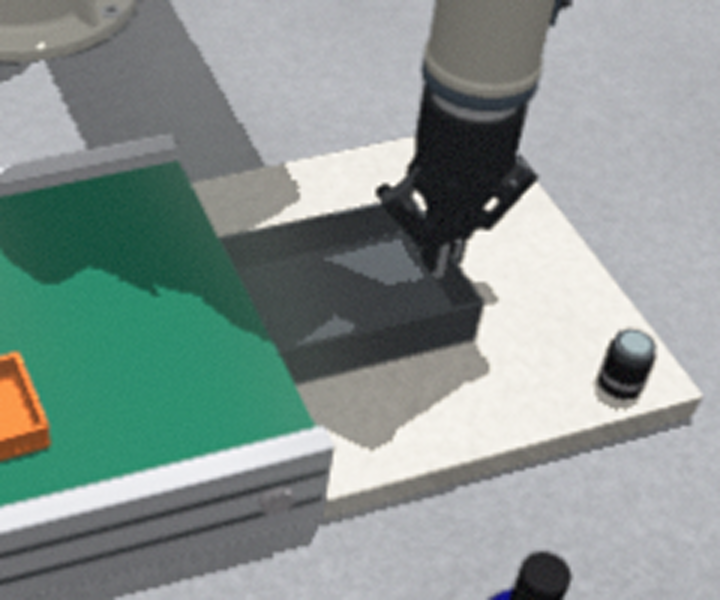

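View pics/top4.png

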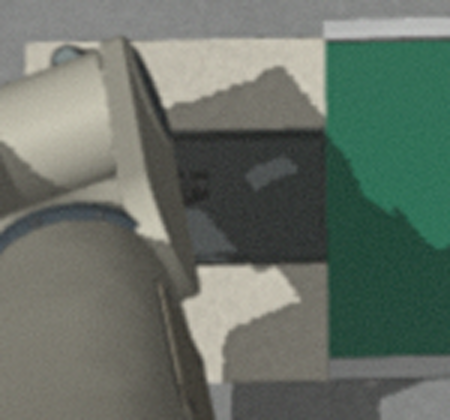

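Request:
drive_tool --moves '[[1,[0,0,0],0],[0.8,[0,0,0],0],[0.6,[0,0,0],0],[0.5,[0,0,0],0],[0.5,[0,0,-4],0],[0.5,[0,0,-9],0],[0.5,[0,0,-14],0],[0.5,[0,3,-17],0],[0.5,[0,6,-17],0]]'

```text
clock: 7.88
eef_pos: [539.5, 297.9, 215.3]
tcp_rot: [3.133, 0.007, -3.094]
contact_force: [0.6, -0.2, -0.6]
opening: 0.503
```

```bash
python3 - <<'E'
from fit import *
st()
F={n:r.grab_frame(n) for n in("top","scene")}
im=F["scene"]["color"][110:310,130:470,::-1]; cv2.imwrite("pics/s5.png",cv2.resize(im,None,fx=2.3,fy=2.3))
im=F["top"]["color"][150:290,140:390,::-1]; cv2.imwrite("pics/t5.png",cv2.resize(im,None,fx=3,fy=3))
m={n:netmask("large",n).astype(np.float32) for n in F}
q,s=fit("large",(541,154,.05),25,{"scene":m["scene"]},F); print(q.round(3),s,w2s(q))
E
python3 station.py
```

```text
t 7.88 pos [539.5 297.9 215.3] rot [ 3.133  0.007 -3.094] F [ 0.6 -0.2 -0.6] open 0.503  station [  5.5 228.6] q6 [ 0.5  -1.12]
[5.47648e+02 1.56436e+02 4.30000e-02] 0.8941847085952759 [ 6.50079541 86.91992359]
top end y at x=545: 70.58405304519195 angle 0.04425928353848274 0.3938640695803173 25
  side -1 x at y=68: 389.89278735988216 x at -180 402.966245955993 angle 0.05266680916082609 0.3497082304278649 22
  side 1 x at y=68: 698.3221951256512 x at -180 711.3318009157364 angle 0.052410048210244586 0.261735641813857 22
scene end y at x=545: 68.63145448205337 angle 0.052469739552592466 0.39105353492715267 27
  side -1 x at y=68: 391.818778659629 x at -180 404.5532341820219 angle 0.05130355228985503 1.0206730452573538 15
  side 1 x at y=68: 690.2399275147131 x at -180 702.9344343675115 angle 0.05114289122899066 0.2649252851783217 22
```

View pics/s5.png

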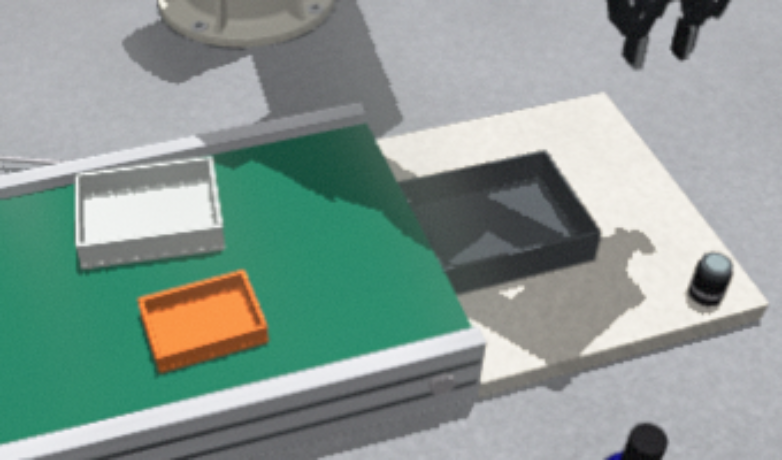

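View pics/t5.png

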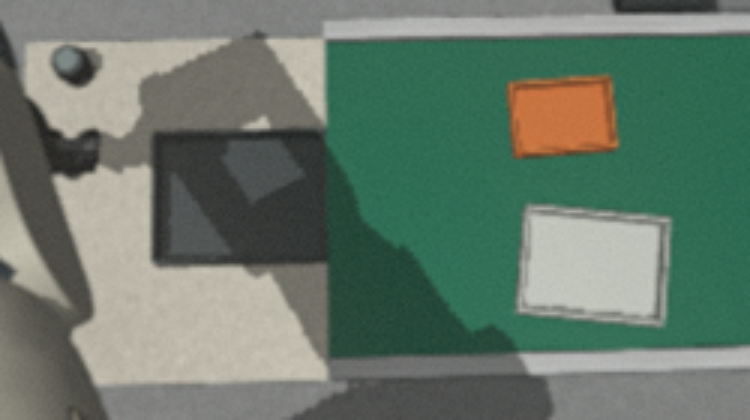

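```bash
python3 - <<'E'
from h import *
F=r.grab_frame("top")
for name,pts in dict(far=[(215,193.6),(230,193.6)],near=[(200,238),(215,238)]).items():
    for z in(67,25): print(name,z,[w2s(p).round(1).tolist() for p in onz(F,pts,z)])
g=F["color"].astype(int).sum(2)
for c in (196,204,212,220,228,236): print(c, g[188:200,c].tolist(), g[232:244,c].tolist())
E
```

```text
far 67 [[65.4, 99.2], [64.4, 55.2]]
far 25 [[74.5, 105.1], [73.5, 59.5]]
near 67 [[-64.5, 142.2], [-65.5, 99.0]]
near 25 [[-60.1, 149.6], [-61.1, 104.9]]
196 [335, 331, 324, 326, 321, 260, 191, 128, 141, 151, 155, 170] [201, 212, 221, 185, 181, 212, 305, 473, 546, 548, 547, 549]
204 [333, 328, 328, 317, 304, 227, 157, 110, 137, 160, 176, 164] [258, 264, 233, 194, 200, 202, 348, 523, 560, 544, 540, 541]
212 [328, 322, 323, 327, 303, 231, 189, 145, 143, 150, 160, 169] [260, 254, 228, 193, 181, 193, 347, 534, 547, 536, 549, 534]
220 [332, 331, 325, 349, 362, 264, 165, 110, 160, 231, 232, 240] [178, 165, 178, 175, 152, 179, 341, 508, 562, 562, 543, 555]
228 [340, 385, 488, 520, 483, 273, 131, 125, 182, 233, 233, 233] [179, 170, 171, 159, 161, 179, 263, 313, 365, 464, 549, 569]
236 [332, 326, 327, 325, 267, 169, 118, 118, 128, 158, 155, 150] [165, 169, 166, 150, 154, 195, 295, 340, 342, 331, 329, 333]
```

```bash
python3 - <<'E'
from h import *
st(); print(plan(478,-252.8,140,np.pi-.075)); print(plan(500,40,200,np.pi-.03))
E
```

```text
t 8.22 pos [537.6 295.9 211.3] rot [ 3.137e+00  1.000e-03 -3.094e+00] F [-0.2 -0.9 -0.3] open 0.499  station [  3.5 226.7] q6 [ 0.5  -1.12]
([8.6, -54.56, 6.85], np.float64(7.1))
([4.99, -25.39, 1.0], np.float64(4.5))
```

Request:
drive_tool --moves '[[0.45,[1,-5,0],1],[0.45,[2,-11,0.5],2],[0.45,[3,-17,1],3],[0.45,[4,-23,2],4],[0.45,[5,-29,3],5],[0.45,[6,-35,4],6],[0.45,[7,-41,5],7],[0.45,[8,-47,6],7.1],[0.45,[8.6,-53,6.8],7.1],[0.45,[8.6,-54.6,6.8],7.1],[0.45,[8.6,-54.6,6.8],7.1],[0.45,[8.6,-54.6,6.8],7.1]]'

```text
clock: 9.72
eef_pos: [477.8, -252.1, 140.5]
tcp_rot: [3.136, -0.0, 3.066]
contact_force: [-0.2, 0.4, -0.2]
opening: 0.549
```

```bash
python3 - <<'E'
from h import *
st(); print(plan(478,-252.8,79,np.pi-.075))
F=r.grab_frame("scene"); cv2.imwrite("pics/s6.png",cv2.resize(F["color"][80:310,50:350,::-1],None,fx=2.5,fy=2.5)); 
E
```

```text
t 9.72 pos [ 477.8 -252.1  140.5] rot [ 3.136 -0.     3.066] F [-0.2  0.4 -0.2] open 0.549  station [ -83.7 -317.6] q6 [-0.49 -1.99]
([-0.03, -0.1, 6.15], np.float64(-0.0))
```

View pics/s6.png

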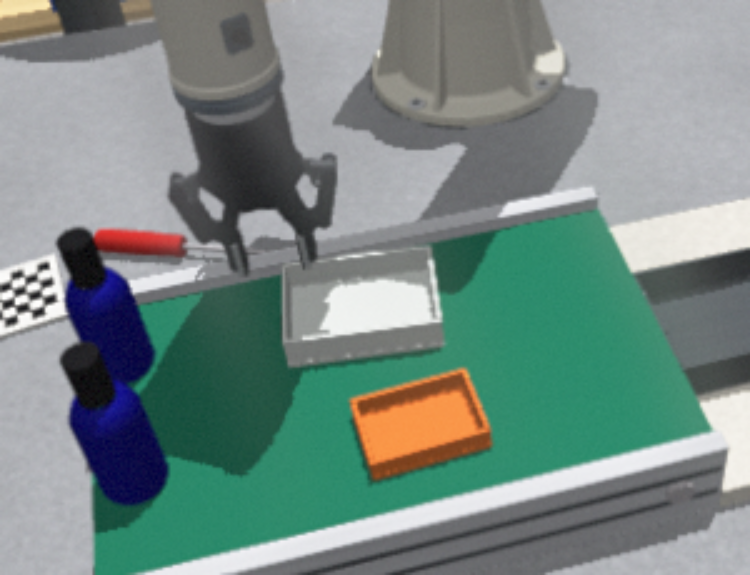

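Request:
drive_tool --moves '[[0.45,[0,-0.1,3],0],[0.45,[0,-0.1,5],0],[0.45,[0,-0.1,6.1],0],[0.45,[0,-0.1,6.1],0],[0.6,[0,-0.1,6.1],0],[0.8,[0,-0.1,6.1],0],[1,[0,-0.1,6.1],0],[1,[0,-0.1,6.1],0],[1,[0,-0.1,6.1],0],[1,[0,-0.1,6.1],0]]' --grip_force 25

```text
clock: 11.02
eef_pos: [478.3, -252.8, 80.2]
tcp_rot: [3.137, 0.001, 3.067]
contact_force: [-0.8, 0.2, 6.9]
opening: 0.04
```

```bash
python3 - <<'E'
from h import *
st()
F=r.grab_frame("scene"); cv2.imwrite("pics/s7.png",cv2.resize(F["color"][80:310,50:350,::-1],None,fx=2.5,fy=2.5)); 
F=r.grab_frame("top"); cv2.imwrite("pics/t7.png",cv2.resize(F["color"][150:290,240:440,::-1],None,fx=3.8,fy=3.8)); 
E
```

```text
t 11.03 pos [ 478.3 -252.8   80.2] rot [3.137e+00 1.000e-03 3.067e+00] F [-0.8  0.2  6.9] open 0.04  station [ -83.2 -318.4] q6 [-0.49 -1.99]
```

View pics/s7.png

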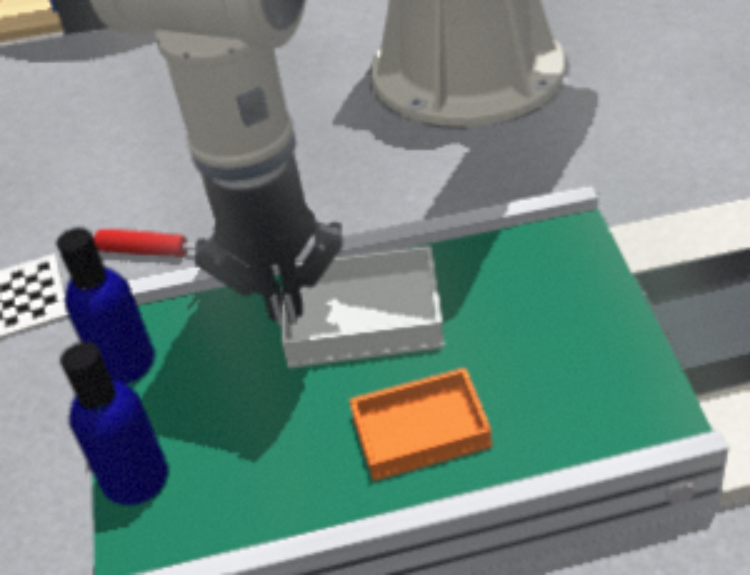

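View pics/t7.png

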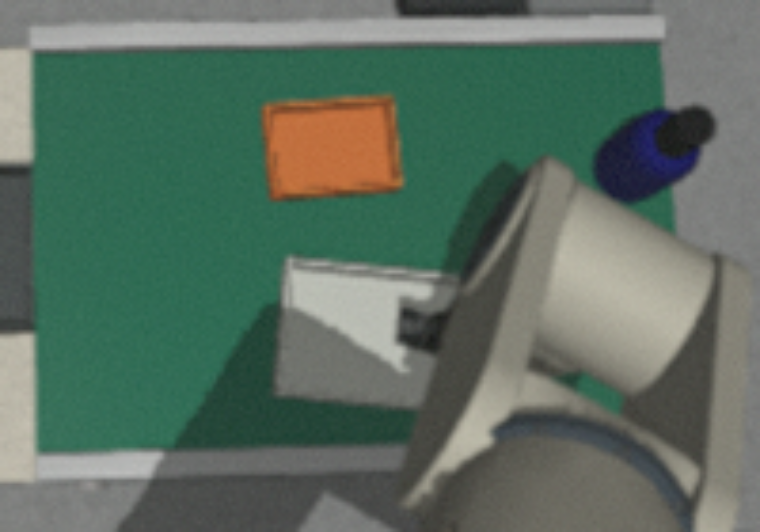

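```bash
python3 - <<'E'
from h import *
for p in((-80,-250),(-78,-173),(4.7,-150),(4.7,-95)): print(plan(*s2w(p),80.2,np.pi+A0))
E
```

```text
([0.53, 6.82, 0.03], np.float64(-7.2))
([1.29, 14.49, 0.07], np.float64(-7.2))
([-6.63, 17.8, 0.09], np.float64(-7.2))
([-5.94, 23.26, 0.12], np.float64(-7.2))
```

Request:
drive_tool --moves '[[1,[0.1,1,0],-1.5],[1,[0.2,2.5,0],-3],[1,[0.3,4,0],-4.5],[1,[0.4,5.5,0],-6],[1,[0.6,7,0],-7.2],[1,[0.8,9,0],-7.2],[1,[1.0,11,0],-7.2],[1,[1.2,13,0],-7.2],[1,[1.3,14.3,0],-7.2],[1,[1.3,14.5,0],-7.2],[1,[1.3,14.5,0],-7.2]]'

```text
clock: 12.5
eef_pos: [476.3, -107.3, 81.0]
tcp_rot: [3.137, 0.002, -3.09]
contact_force: [0.3, 0.5, -1.6]
opening: 0.043
```

```bash
python3 - <<'E'
from h import *
st()
for p in((4.7,-150),(4.7,-95)): print(plan(*s2w(p),80.2,np.pi+A0))
F=r.grab_frame("scene"); cv2.imwrite("pics/s8.png",cv2.resize(F["color"][80:310,80:380,::-1],None,fx=2.5,fy=2.5)); 
F=r.grab_frame("top"); cv2.imwrite("pics/t8.png",cv2.resize(F["color"][150:290,180:380,::-1],None,fx=3.8,fy=3.8)); 
E
```

```text
t 12.5 pos [ 476.3 -107.3   81. ] rot [ 3.137e+00  2.000e-03 -3.090e+00] F [ 0.3  0.5 -1.6] open 0.043  station [ -77.9 -172.9] q6 [-0.23 -1.86]
([-8.26, 2.28, 0.1], np.float64(0.1))
([-8.27, 7.78, 0.13], np.float64(0.1))
```

View pics/s8.png

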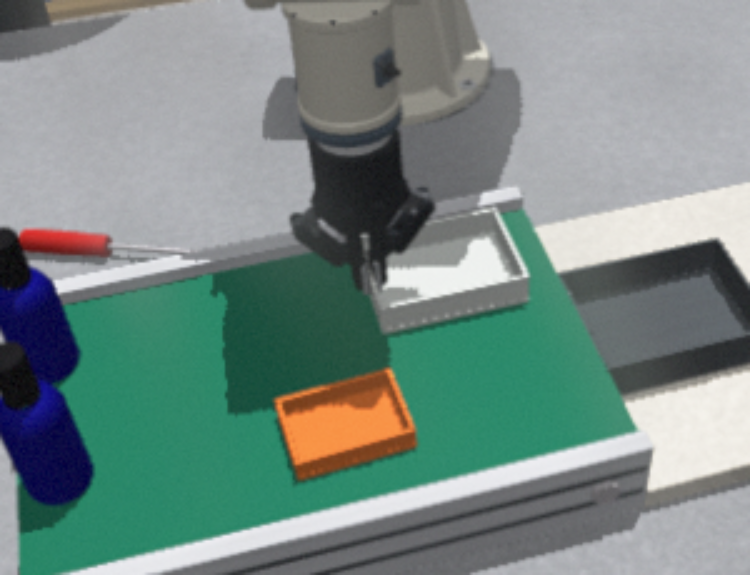

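View pics/t8.png

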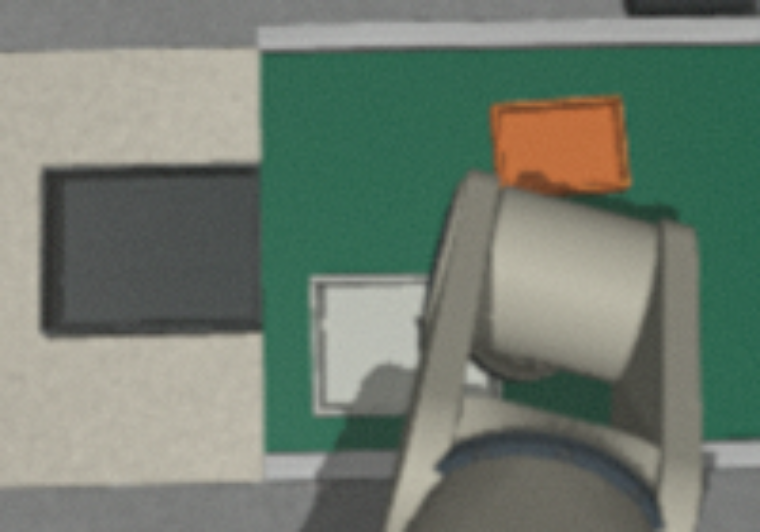

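Request:
drive_tool --moves '[[1,[-0.2,1.5,0.06],0],[1,[-1.5,2.5,0.07],0],[1,[-3,3.2,0.08],0],[1,[-4.8,4,0.09],0],[1,[-6.5,4.8,0.1],0],[1,[-7.8,5.5,0.1],0],[1,[-8.3,6,0.1],0],[1,[-8.3,6,0.1],0],[1,[-8.3,6,0.1],0]]'

```text
clock: 13.72
eef_pos: [555.6, -43.7, 80.2]
tcp_rot: [3.137, 0.001, -3.091]
contact_force: [0.1, 0.3, -2.4]
opening: 0.04
```

```bash
python3 - <<'E'
from h import *
st()
for p in((4.7,-150),(4.7,-95)): print(plan(*s2w(p),80.2,np.pi+A0))
F=r.grab_frame("scene"); cv2.imwrite("pics/s9.png",cv2.resize(F["color"][80:310,100:400,::-1],None,fx=2.5,fy=2.5)); 
F=r.grab_frame("top"); cv2.imwrite("pics/t9.png",cv2.resize(F["color"][150:290,180:380,::-1],None,fx=3.8,fy=3.8)); 
E
```

```text
t 13.72 pos [555.6 -43.7  80.2] rot [ 3.137e+00  1.000e-03 -3.091e+00] F [ 0.1  0.3 -2.4] open 0.04  station [   4.4 -113.4] q6 [-0.08 -1.71]
([-0.03, -3.66, -0.01], np.float64(0.0))
([-0.03, 1.84, 0.01], np.float64(0.0))
```

View pics/s9.png

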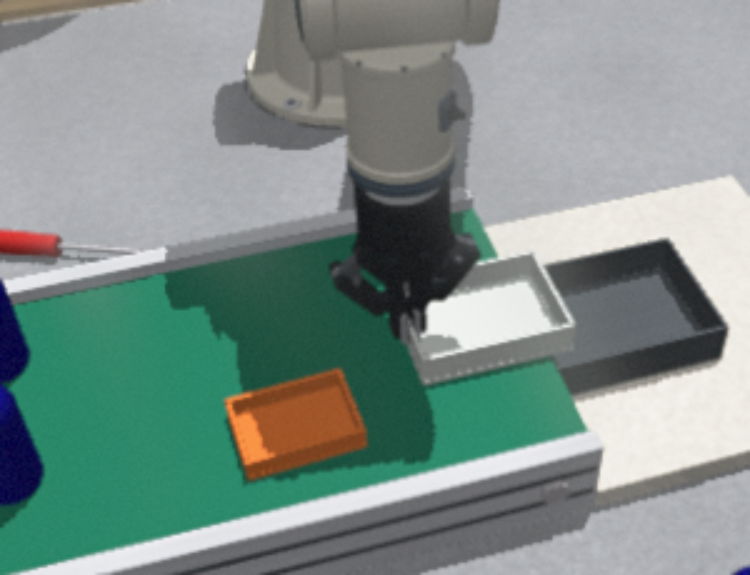

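View pics/t9.png

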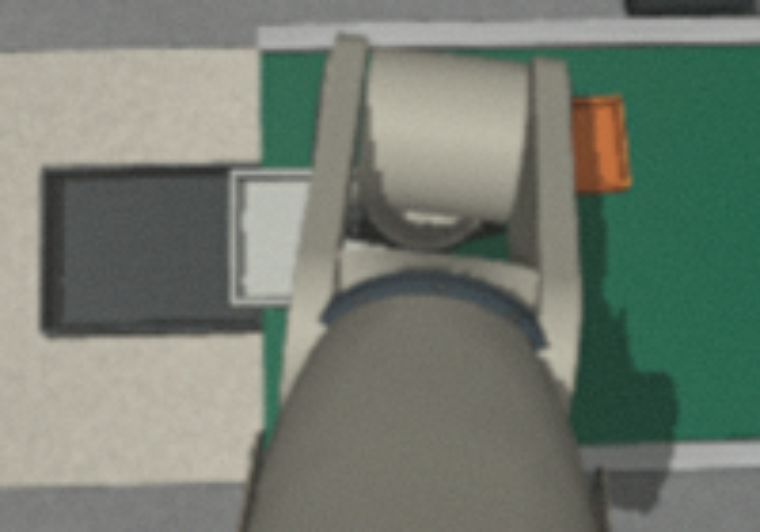

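```bash
python3 - <<'E'
from h import *
F=r.grab_frame("top"); g=F["color"].astype(int).sum(2)
for c in (243,246,249,252): print(c,g[190:200,c].tolist(),g[225:236,c].tolist())
for c in (222,230,236): print(c,g[190:200,c].tolist(),g[232:243,c].tolist())
for p,z in(((246,195),102),((246,229.7),102),((230,193.3),67),((230,237.6),67)): print(w2s(onz(F,[p],z)[0]).round(1))
F=r.grab_frame("scene"); 
# predicted scene outline if white centred on steel
for z,pts in ((102,[(-51,24),(51,24)]),(67,[(-65,170),(65,170)])):
    print([proj(F,[[*s2w(p),z]])[0].round(1).tolist() for p in pts])
E
```

```text
243 [546, 515, 423, 281, 341, 486, 310, 244, 313, 322] [316, 309, 325, 406, 490, 333, 239, 234, 221, 190, 198]
246 [534, 516, 406, 275, 344, 492, 339, 359, 541, 562] [562, 553, 513, 451, 495, 346, 237, 224, 216, 192, 193]
249 [286, 275, 255, 252, 376, 488, 323, 358, 525, 557] [552, 555, 504, 424, 480, 339, 276, 241, 228, 244, 207]
252 [253, 246, 234, 243, 381, 495, 342, 370, 532, 563] [561, 555, 507, 421, 485, 316, 253, 250, 252, 251, 244]
222 [524, 542, 489, 310, 149, 144, 190, 237, 249, 239] [243, 223, 188, 195, 205, 206, 356, 513, 541, 519, 528]
230 [545, 533, 492, 303, 150, 151, 196, 230, 246, 245] [243, 230, 177, 201, 242, 250, 393, 525, 561, 546, 543]
236 [539, 510, 417, 266, 151, 148, 196, 238, 234, 238] [245, 222, 178, 185, 203, 284, 464, 536, 544, 533, 533]
[51.8  6.2]
[-47.7   7.3]
[65.3 55.2]
[-65.3  55.8]
[[313.3, 177.4], [330.0, 207.4]]
[[366.1, 172.6], [390.6, 208.6]]
```

Request:
drive_tool --moves '[[1,[0.1,0.8,0],0],[1,[0.25,1.6,0],0],[1,[0.25,1.8,0],0],[1,[0.25,1.8,0],0],[0.85,[0.25,1.8,0],0],[0.7,[0.25,1.8,0],0],[0.55,[0.25,1.8,0],0],[0.5,[0.25,1.8,0],0],[0.5,[0.25,1.8,-3],0],[0.5,[0.25,1.8,-6],0]]'

```text
clock: 15.18
eef_pos: [552.0, -26.3, 140.8]
tcp_rot: [3.137, 0.0, -3.092]
contact_force: [1.3, -0.4, 0.2]
opening: 0.495
```

```bash
python3 - <<'E'
from h import *
st()
print(plan(*s2w((2,-130)),140,np.pi/2+A0),plan(*s2w((2,-130)),75,np.pi/2+A0))
F=r.grab_frame("scene"); cv2.imwrite("pics/s10.png",cv2.resize(F["color"][80:310,100:400,::-1],None,fx=2.5,fy=2.5)); 
E
```

```text
t 15.18 pos [552.  -26.3 140.8] rot [ 3.137  0.    -3.092] F [ 1.3 -0.4  0.2] open 0.495  station [  1.7 -95.8] q6 [-0.05 -1.68]
([-0.03, -3.42, 0.07], np.float64(90.0)) ([-0.03, -3.45, 6.57], np.float64(90.0))
```

View pics/s10.png

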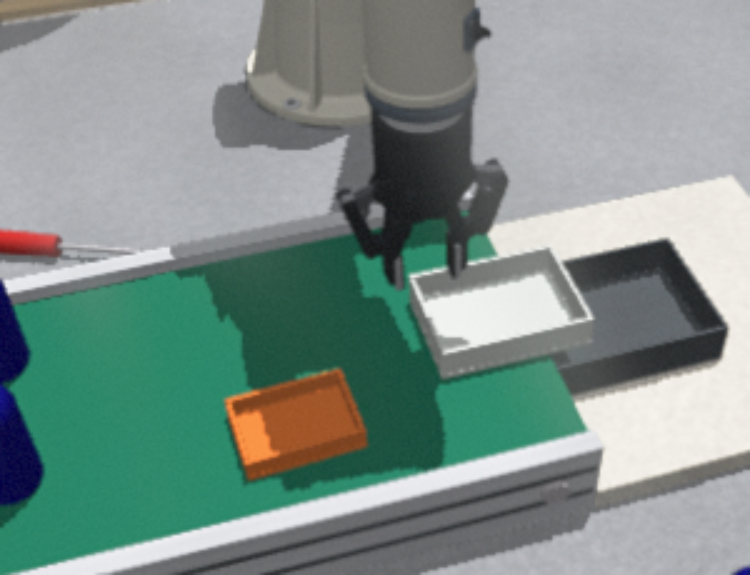

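Request:
drive_tool --moves '[[0.45,[0,-1.5,-1],10],[0.45,[0,-3,-1],20],[0.45,[0,-3.4,-1],30],[0.45,[0,-3.4,-1],40],[0.45,[0,-3.4,-1],50],[0.45,[0,-3.4,-1],60],[0.45,[0,-3.4,0],70],[0.45,[0,-3.4,1],80],[0.45,[0,-3.4,2],90],[0.45,[0,-3.4,4],90],[0.45,[0,-3.4,6],90],[0.45,[0,-3.4,6.6],90]]'

```text
clock: 16.73
eef_pos: [555.6, -60.0, 77.6]
tcp_rot: [3.138, -0.005, 1.621]
contact_force: [-0.1, 0.1, 0.1]
opening: 0.549
```

```bash
python3 - <<'E'
from fit import *
st()
print(plan(*s2w((2,-110)),74,np.pi/2+A0),plan(*s2w((2,-60)),74,np.pi/2+A0),plan(*s2w((2,0)),74,np.pi/2+A0))
F=r.grab_frame("scene"); cv2.imwrite("pics/s11.png",cv2.resize(F["color"][80:310,100:400,::-1],None,fx=2.5,fy=2.5)); 
E
```

```text
t 16.73 pos [555.6 -60.   77.6] rot [ 3.138 -0.005  1.621] F [-0.1  0.1  0.1] open 0.549  station [   3.6 -129.7] q6 [-0.11 -0.17]
([1.97, -0.16, 0.37], np.float64(-0.0)) ([6.97, -0.16, 0.39], np.float64(-0.0)) ([12.97, -0.16, 0.42], np.float64(-0.0))
```

View pics/s11.png

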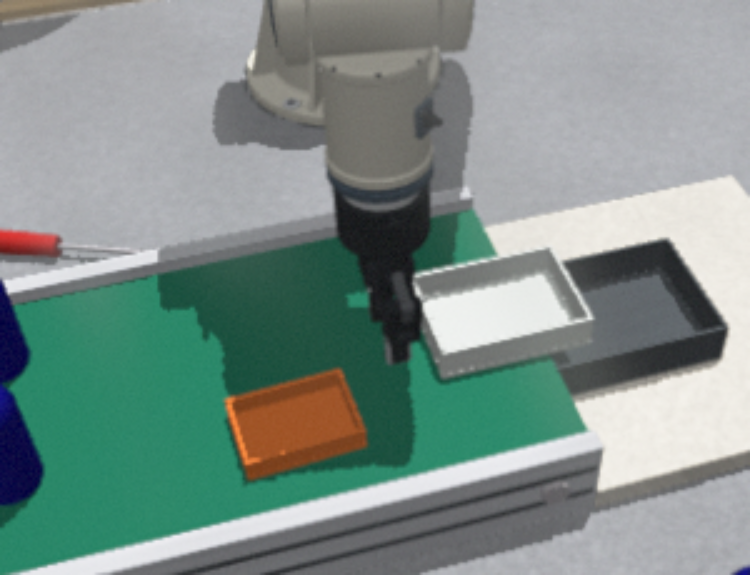

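Request:
drive_tool --moves '[[0.45,[0.8,-0.1,0.2],0],[0.45,[1.6,-0.15,0.2],0],[0.45,[2.2,-0.15,0.2],0],[0.45,[2.8,-0.15,0.2],0],[0.45,[3.4,-0.15,0.2],0],[0.45,[4.0,-0.15,0.2],0],[0.45,[4.5,-0.15,0.2],0],[0.45,[4.5,-0.15,0.2],0]]'

```text
clock: 17.77
eef_pos: [551.7, -14.6, 75.6]
tcp_rot: [3.138, -0.005, 1.621]
contact_force: [-0.2, 0.4, -0.3]
opening: 0.544
```

```bash
python3 - <<'E'
from fit import *
st()
F=r.grab_frame("scene"); cv2.imwrite("pics/s12.png",cv2.resize(F["color"][80:310,100:400,::-1],None,fx=2.5,fy=2.5)); 
F=r.grab_frame("top"); cv2.imwrite("pics/t12.png",cv2.resize(F["color"][150:290,180:380,::-1],None,fx=3.8,fy=3.8)); 
print(plan(*s2w((2,-60)),74,np.pi/2+A0),plan(*s2w((2,0)),74,np.pi/2+A0))
E
```

```text
t 17.77 pos [551.7 -14.6  75.6] rot [ 3.138 -0.005  1.621] F [-0.2  0.4 -0.3] open 0.544  station [  2.  -84.2] q6 [-0.03 -0.09]
([2.45, 0.0, 0.17], np.float64(-0.0)) ([8.45, 0.0, 0.2], np.float64(-0.0))
```

View pics/s12.png

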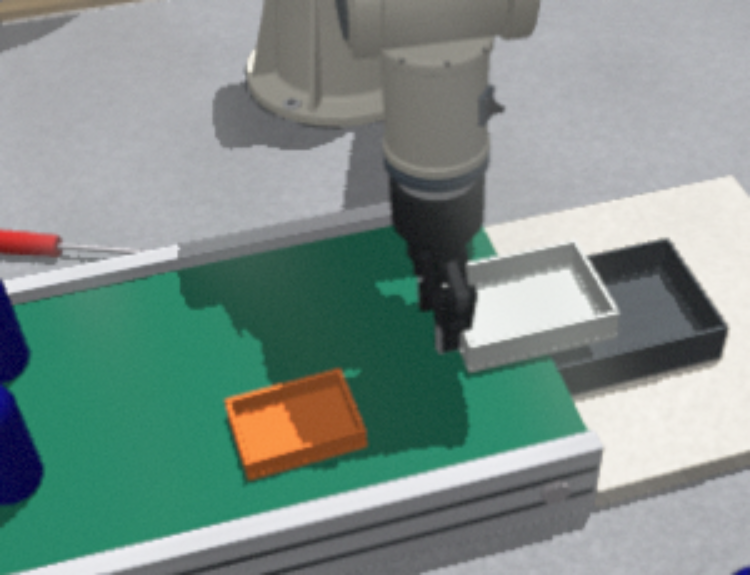

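View pics/t12.png

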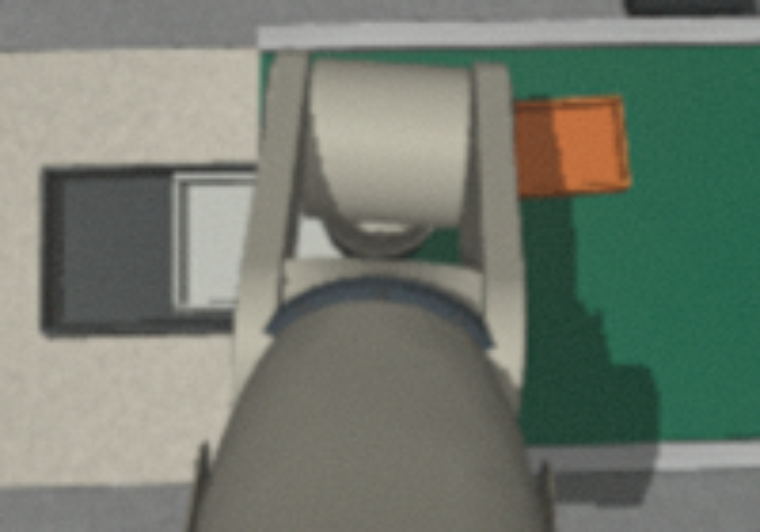

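Request:
drive_tool --moves '[[0.45,[0.4,0,0],0],[0.45,[0.8,0,0],0],[0.45,[1.2,0,0],0],[0.45,[1.6,0,0],0],[0.45,[2.0,0,0],0],[0.45,[2.4,0,0],0],[0.45,[2.4,0,0],0]]'

```text
clock: 18.75
eef_pos: [550.4, 9.5, 75.6]
tcp_rot: [3.138, -0.005, 1.621]
contact_force: [0.1, 0.5, 0.1]
opening: 0.554
```

```bash
python3 - <<'E'
from fit import *
st()
F=r.grab_frame("scene"); cv2.imwrite("pics/s13.png",cv2.resize(F["color"][80:310,130:430,::-1],None,fx=2.5,fy=2.5)); 
F=r.grab_frame("top"); cv2.imwrite("pics/t13.png",cv2.resize(F["color"][150:290,180:380,::-1],None,fx=3.8,fy=3.8)); 
print(plan(*s2w((2,0)),75,np.pi/2+A0))
E
```

```text
t 18.75 pos [550.4   9.5  75.6] rot [ 3.138 -0.005  1.621] F [0.1 0.5 0.1] open 0.554  station [  1.9 -60. ] q6 [ 0.01 -0.04]
([6.02, 0.02, 0.09], np.float64(0.0))
```

View pics/s13.png

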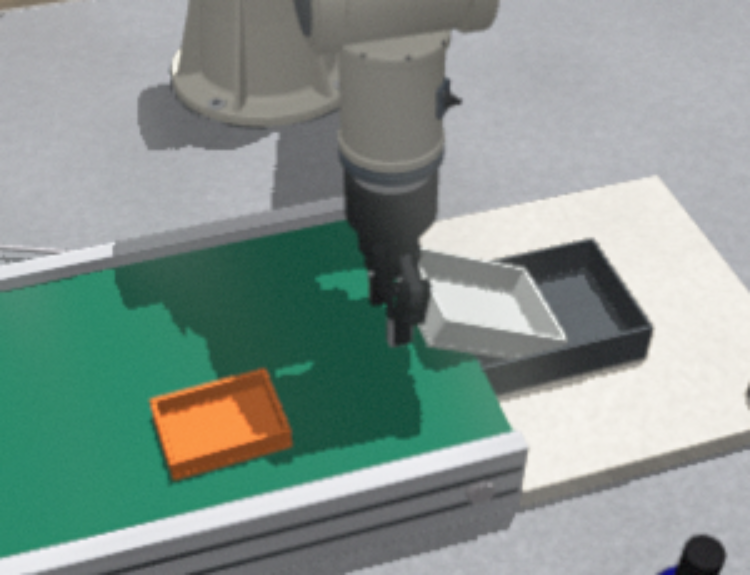

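View pics/t13.png

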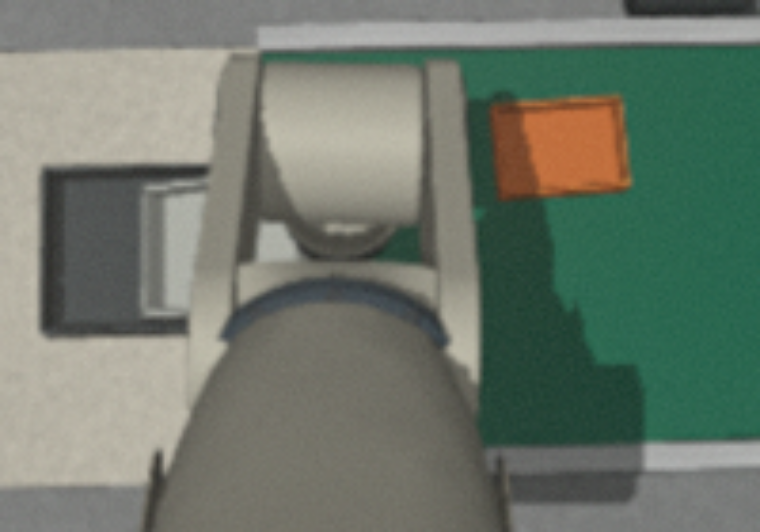

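Request:
drive_tool --moves '[[0.45,[0.6,0,0],0],[0.45,[1.2,0,0],0],[0.45,[1.8,0,0],0],[0.45,[2.4,0,0],0],[0.45,[3.0,0,0],0],[0.45,[3.6,0,0],0],[0.45,[4.2,0,0],0],[0.45,[4.2,0,0],0]]'

```text
clock: 19.85
eef_pos: [548.2, 51.6, 75.8]
tcp_rot: [3.138, -0.005, 1.621]
contact_force: [0.1, -0.4, 0.6]
opening: 0.551
```

```bash
python3 - <<'E'
from fit import *
st()
F=r.grab_frame("scene"); cv2.imwrite("pics/s14.png",cv2.resize(F["color"][80:310,130:430,::-1],None,fx=2.5,fy=2.5)); 
F=r.grab_frame("top"); cv2.imwrite("pics/t14.png",cv2.resize(F["color"][150:290,180:380,::-1],None,fx=3.8,fy=3.8)); 
print(plan(*s2w((2,0)),75,np.pi/2+A0))
E
```

```text
t 19.85 pos [548.2  51.6  75.8] rot [ 3.138 -0.005  1.621] F [ 0.1 -0.4  0.6] open 0.551  station [  1.8 -17.8] q6 [0.09 0.03]
([1.81, 0.01, 0.09], np.float64(0.0))
```

View pics/s14.png

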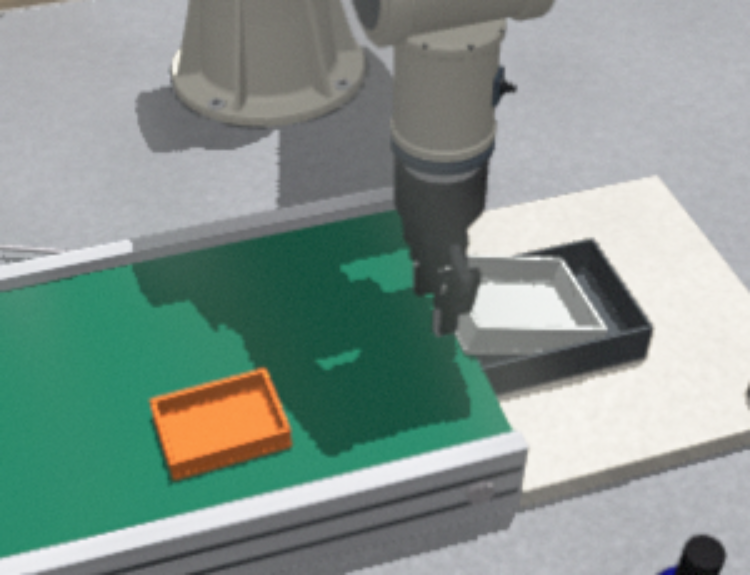

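View pics/t14.png

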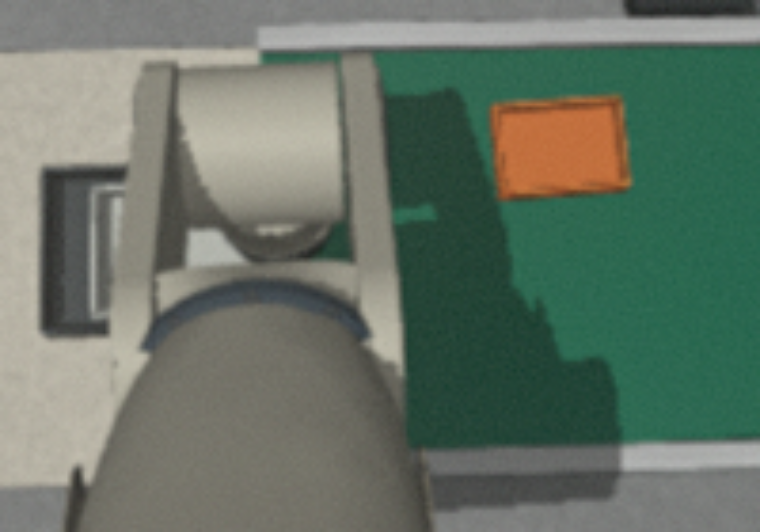

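Request:
drive_tool --moves '[[0.45,[0.5,0,0],0],[0.45,[0.9,0,0],0],[0.45,[1.2,0,0],0],[0.45,[1.4,0,0],0],[0.45,[1.6,0,0],0],[0.45,[1.6,0,0],0],[0.45,[1.6,0,0],0]]'

```text
clock: 20.82
eef_pos: [547.5, 67.3, 75.9]
tcp_rot: [3.138, -0.005, 1.621]
contact_force: [0.0, 0.1, 0.0]
opening: 0.55
```

```bash
python3 - <<'E'
from fit import *
st()
F=r.grab_frame("scene"); cv2.imwrite("pics/s15.png",cv2.resize(F["color"][110:310,170:430,::-1],None,fx=2.9,fy=2.9)); 
print(plan(*s2w((2,0)),75,np.pi/2+A0))
E
```

```text
t 20.82 pos [547.5  67.3  75.9] rot [ 3.138 -0.005  1.621] F [0.  0.1 0. ] open 0.55  station [ 1.9 -2.1] q6 [0.12 0.06]
([0.21, 0.01, 0.09], np.float64(0.0))
```

View pics/s15.png

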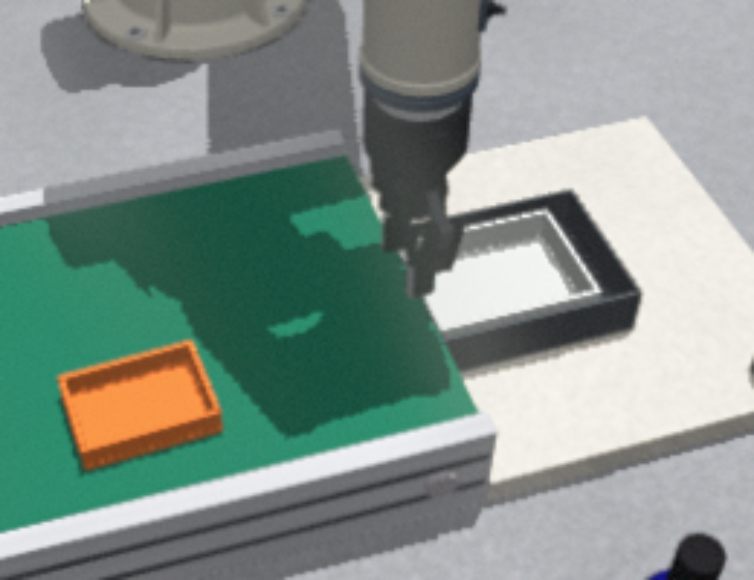

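Request:
drive_tool --moves '[[0.45,[-1,0,-1],0],[0.45,[-4,0,-4],-8],[0.45,[-9,0,-7],-18],[0.45,[-14,0,-7],-28],[0.45,[-19,-0.5,-7],-38],[0.45,[-23,-1,-7],-48],[0.45,[-25,-2,-7],-58],[0.45,[-26,-3,-7],-68],[0.45,[-26,-4,-7],-78],[0.45,[-26,-5,-7],-88],[0.45,[-26,-6,-7],-93],[0.45,[-26,-6,-7],-93]]'

```text
clock: 22.38
eef_pos: [499.8, -196.3, 145.0]
tcp_rot: [3.137, 0.004, -3.041]
contact_force: [0.0, 0.8, -1.0]
opening: 0.551
```

```bash
python3 - <<'E'
from fit import *
st()
F={n:r.grab_frame(n) for n in("scene","top")}
cv2.imwrite("pics/s16.png",cv2.resize(F["scene"]["color"][110:310,170:430,::-1],None,fx=2.9,fy=2.9)); 
cv2.imwrite("pics/t16.png",cv2.resize(F["top"]["color"][150:290,180:380,::-1],None,fx=3.8,fy=3.8)); 
print(plan(634.3,-204,130,np.pi+.104),plan(634.3,-204,79,np.pi+.104))
ms={}
for n in F:
    m=colmask(F[n],"small"); k,l,s_,ce=cv2.connectedComponentsWithStats(m.astype(np.uint8)); p=proj(F[n],[[629,-156,80]])[0]
    i=min((i for i in range(1,k) if s_[i,4]>300),key=lambda i:np.hypot(*(ce[i]-p))); ms[n]=(l==i).astype(np.float32); print(n,ms[n].sum())
    print(fit("small",(629,-156,.1),70,{n:ms[n]},F))
E
```

```text
t 22.38 pos [ 499.8 -196.3  145. ] rot [ 3.137  0.004 -3.041] F [ 0.   0.8 -1. ] open 0.551  station [ -58.9 -263. ] q6 [-0.38 -2.06]
([-13.2, -2.11, 1.54], np.float64(-0.2)) ([-13.18, -2.14, 6.64], np.float64(-0.2))
scene 1686.0
(array([ 6.30148152e+02, -1.57304840e+02,  1.05772197e-01]), np.float64(0.9725759029388428))
top 874.0
(array([ 6.27964412e+02, -1.55248473e+02,  1.05250773e-01]), np.float64(0.9493964314460754))
```

View pics/s16.png

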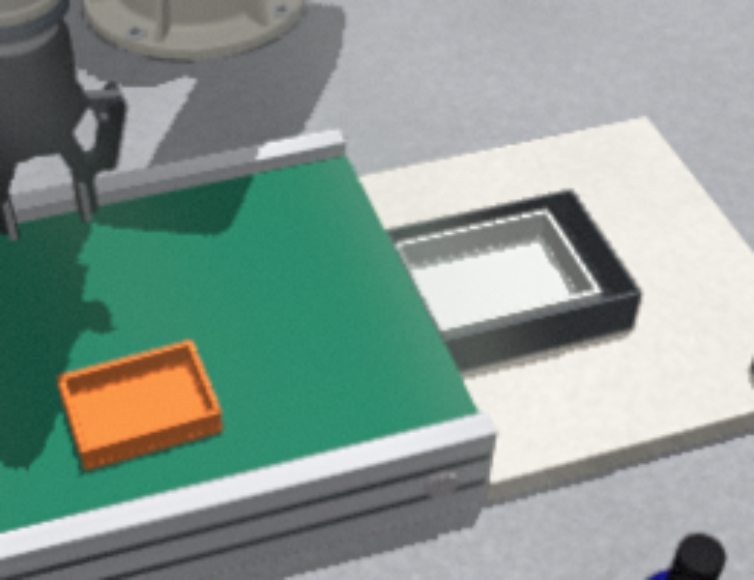

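View pics/t16.png

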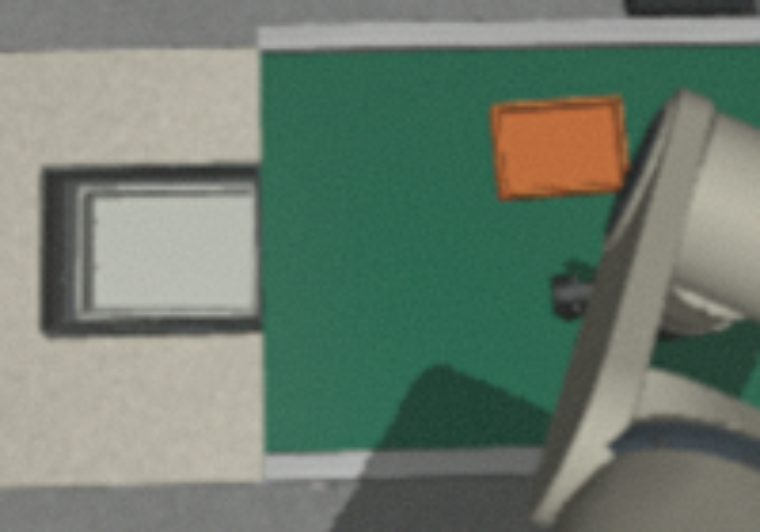

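Request:
drive_tool --moves '[[0.5,[-4,-0.5,0],-0.2],[0.5,[-9,-1.5,0],-0.2],[0.5,[-12.5,-2.1,1],-0.2],[0.5,[-13.2,-2.1,1.5],-0.2],[0.5,[-13.2,-2.1,1.5],-0.2],[0.5,[-13.2,-2.1,1.5],-0.2]]'

```text
clock: 23.22
eef_pos: [633.2, -203.8, 130.5]
tcp_rot: [3.137, 0.004, -3.039]
contact_force: [0.0, -0.1, 0.5]
opening: 0.495
```

```bash
python3 - <<'E'
from fit import *
st()
F={n:r.grab_frame(n) for n in("scene","top")}
cv2.imwrite("pics/s17.png",cv2.resize(F["scene"]["color"][110:310,70:330,::-1],None,fx=2.9,fy=2.9)); 
print(plan(634.3,-204,78,np.pi+.104))
g=F["top"]["color"].astype(int).sum(2)
for c in(215,225,235): print(g[192:204,c].tolist(),g[228:242,c].tolist())
for p,z in(((225,199),61),((225,233),61)): print(w2s(onz(F["top"],[p],z)[0]).round(1))
E
```

```text
t 23.23 pos [ 633.2 -203.8  130.5] rot [ 3.137  0.004 -3.039] F [ 0.  -0.1  0.5] open 0.495  station [  74.  -277.2] q6 [-0.32 -1.99]
([-0.05, -0.03, 5.29], np.float64(-0.1))
[468, 293, 170, 154, 181, 227, 360, 471, 318, 335, 504, 533] [521, 533, 492, 427, 442, 327, 231, 192, 204, 200, 336, 480, 509, 500]
[467, 317, 177, 148, 168, 227, 350, 472, 330, 374, 508, 530] [537, 537, 476, 407, 466, 297, 188, 198, 208, 229, 372, 498, 513, 501]
[430, 276, 152, 150, 172, 237, 362, 476, 353, 400, 514, 537] [539, 527, 480, 420, 475, 321, 167, 193, 211, 265, 429, 494, 508, 506]
[49.8 70.6]
[-50.9  70.9]
```

View pics/s17.png

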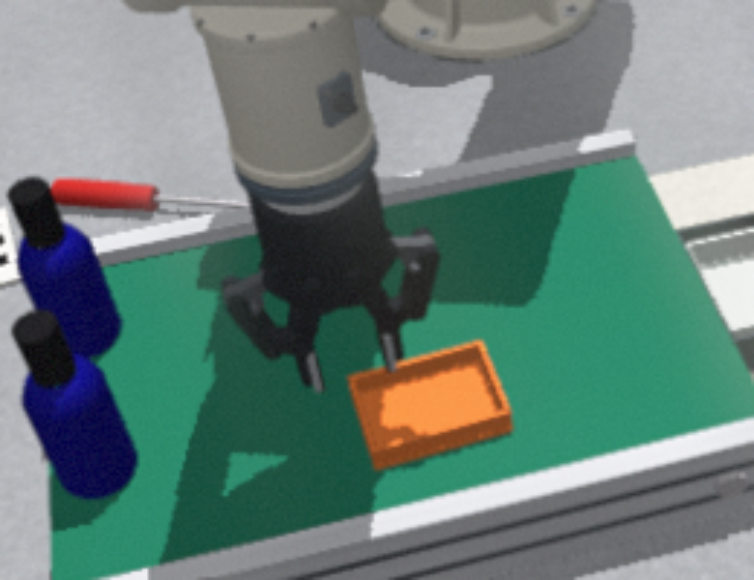

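Request:
drive_tool --moves '[[0.5,[-0.05,0,2.5],0],[0.5,[-0.05,0,4.3],0],[0.5,[-0.05,0,5.3],0],[0.5,[-0.05,0,5.35],0],[0.65,[-0.05,0,5.35],0],[0.8,[-0.05,0,5.35],0],[1,[-0.05,0,5.35],0],[1,[-0.05,0,5.35],0],[1,[-0.05,0,5.35],0],[1,[-0.05,0,5.35],0]]' --grip_force 25

```text
clock: 24.58
eef_pos: [634.7, -203.8, 78.1]
tcp_rot: [3.137, 0.006, -3.039]
contact_force: [-0.2, -0.1, 5.6]
opening: 0.037
```

```bash
python3 - <<'E'
from fit import *
st()
F={n:r.grab_frame(n) for n in("scene","top")}
cv2.imwrite("pics/s18.png",cv2.resize(F["scene"]["color"][110:310,70:330,::-1],None,fx=2.9,fy=2.9)); 
for p in((72,-200),(40,-150),(2,-110),(2,-70)): print(plan(*s2w(p),78,np.pi+A0))
c=np.array([628,-155.3]);print(w2s(c-48*np.array([-.104,.995])))
E
```

```text
t 24.57 pos [ 634.7 -203.8   78.1] rot [ 3.137  0.006 -3.039] F [-0.2 -0.1  5.6] open 0.037  station [  75.4 -277.2] q6 [-0.32 -1.99]
([-0.07, 7.73, 0.04], np.float64(3.0))
([2.86, 12.89, 0.04], np.float64(3.0))
([6.45, 17.08, 0.04], np.float64(3.0))
([6.23, 21.08, 0.06], np.float64(3.0))
[  73.77033124 -276.3923984 ]
```

View pics/s18.png

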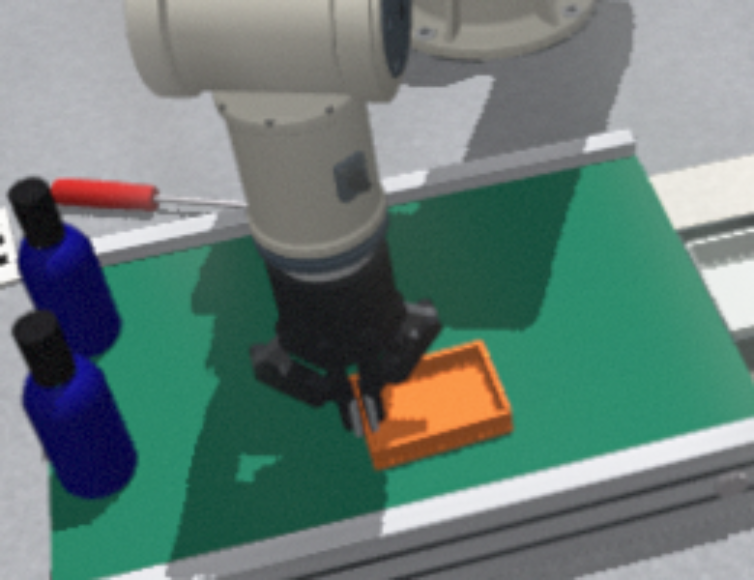

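Request:
drive_tool --moves '[[1,[0.2,1,0.03],1],[1,[0.6,2.5,0.03],2],[1,[1.0,4,0.03],3],[1,[1.5,5.8,0.03],3],[1,[2.1,7.6,0.03],3],[1,[2.7,9.4,0.03],3],[1,[3.4,11.2,0.03],3],[1,[4.2,13,0.03],3],[1,[5.2,14.8,0.03],3],[1,[6.0,16.2,0.03],3],[1,[6.4,17,0.03],3],[1,[6.4,17,0.03],3]]'

```text
clock: 26.18
eef_pos: [552.6, -40.3, 78.0]
tcp_rot: [3.136, 0.004, -3.091]
contact_force: [-1.9, 3.3, 6.3]
opening: 0.034
```

```bash
python3 - <<'E'
from fit import *
st()
F={n:r.grab_frame(n) for n in("scene","top")}
cv2.imwrite("pics/s19.png",cv2.resize(F["scene"]["color"][110:310,150:410,::-1],None,fx=2.9,fy=2.9)); 
cv2.imwrite("pics/t19.png",cv2.resize(F["top"]["color"][150:290,180:380,::-1],None,fx=3.8,fy=3.8)); 
for p in((2,-110),(2,-70)): print(plan(*s2w(p),78,np.pi+A0))
ms={}
m=colmask(F["scene"],"small"); k,l,s_,ce=cv2.connectedComponentsWithStats(m.astype(np.uint8)); w=s2w((2,-60)); p=proj(F["scene"],[[*w,80]])[0]
i=min((i for i in range(1,k) if s_[i,4]>300),key=lambda i:np.hypot(*(ce[i]-p))); q=fit("small",(*w,.05),70,{"scene":(l==i).astype(np.float32)},F); print(q,w2s(q[0]))
g=F["top"]["color"]
for c in(244,248,252,256): print(c,[tuple(x) for x in g[196:207,c].tolist()],[tuple(x) for x in g[222:232,c].tolist()])
E
```

```text
t 26.18 pos [552.6 -40.3  78. ] rot [ 3.136  0.004 -3.091] F [-1.9  3.3  6.3] open 0.034  station [   1.6 -109.8] q6 [-0.08 -1.71]
([0.01, 0.04, 0.0], np.float64(0.0))
([0.0, 4.04, 0.02], np.float64(0.0))
(array([5.50761791e+02, 6.96504245e+00, 5.85345928e-02]), np.float64(0.7986430525779724)) [  2.13976595 -62.52003504]
244 [(66, 69, 66), (91, 94, 92), (127, 128, 123), (140, 144, 136), (117, 120, 113), (144, 146, 140), (182, 183, 176), (189, 192, 184), (186, 189, 179), (188, 190, 182), (185, 188, 179)] [(186, 189, 181), (187, 189, 182), (187, 188, 180), (186, 187, 178), (188, 189, 181), (185, 186, 177), (192, 194, 183), (186, 187, 179), (176, 178, 169), (155, 157, 148)]
248 [(65, 92, 80), (66, 91, 80), (62, 89, 76), (65, 89, 79), (65, 87, 76), (66, 87, 79), (68, 91, 79), (67, 91, 79), (66, 88, 79), (76, 90, 84), (77, 91, 84)] [(84, 96, 89), (86, 100, 92), (86, 98, 92), (81, 91, 86), (86, 94, 87), (84, 93, 86), (83, 92, 87), (85, 93, 86), (83, 93, 87), (82, 92, 85)]
252 [(57, 105, 82), (55, 106, 84), (54, 103, 82), (57, 108, 88), (55, 104, 84), (84, 108, 84), (116, 115, 85), (113, 111, 83), (118, 111, 83), (125, 116, 86), (124, 117, 86)] [(101, 113, 81), (97, 110, 80), (92, 105, 79), (85, 108, 86), (74, 105, 82), (68, 112, 87), (58, 107, 87), (58, 112, 88), (57, 108, 87), (53, 105, 83)]
256 [(53, 103, 82), (54, 103, 81), (55, 108, 83), (59, 109, 90), (62, 104, 82), (117, 106, 75), (165, 107, 66), (144, 88, 55), (178, 104, 63), (190, 112, 66), (187, 110, 63)] [(148, 132, 114), (154, 143, 124), (159, 154, 140), (162, 155, 144), (164, 161, 145), (163, 160, 147), (168, 167, 151), (171, 169, 154), (177, 175, 157), (180, 176, 160)]
```

View pics/s19.png

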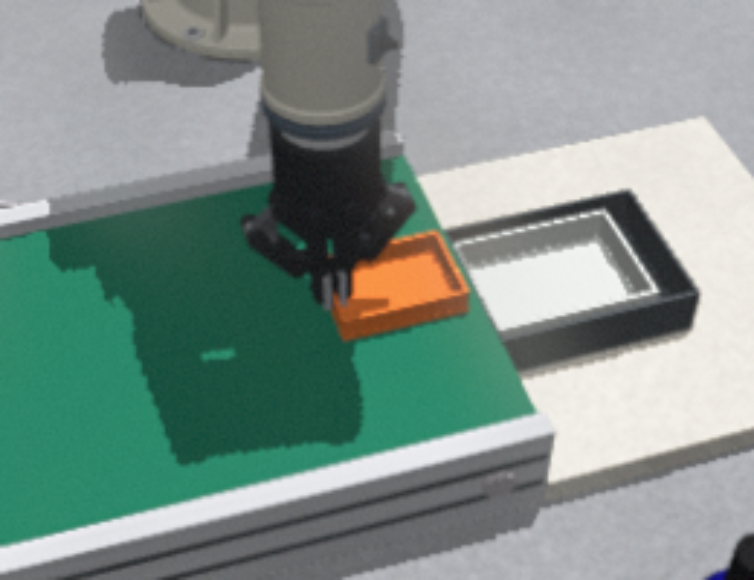

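View pics/t19.png

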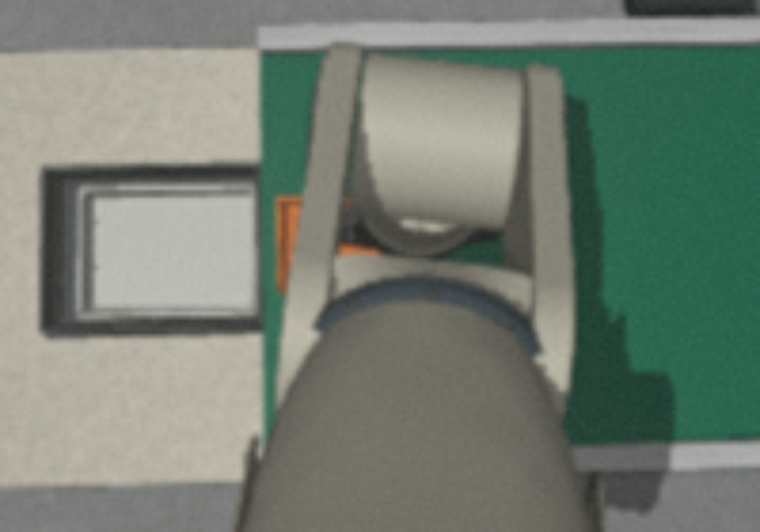

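Request:
drive_tool --moves '[[1,[0,0.7,0],0],[1,[0,1.5,0],0],[1,[0,2.3,0],0],[1,[0,3,0],0],[1,[0,3.5,0],0],[1,[0,3.5,0],0],[0.85,[0,3.5,0],0],[0.7,[0,3.5,0],0],[0.55,[0,3.5,0],0],[0.55,[0,3.5,0],0],[0.55,[0,3.5,-3],0],[0.6,[0,3,-6],0]]'

```text
clock: 27.78
eef_pos: [551.0, -11.2, 138.6]
tcp_rot: [3.136, 0.003, -3.091]
contact_force: [0.8, -0.3, 0.3]
opening: 0.401
```

```bash
python3 - <<'E'
from fit import *
st()
F={n:r.grab_frame(n) for n in("scene","top")}
cv2.imwrite("pics/s20.png",cv2.resize(F["scene"]["color"][110:310,150:410,::-1],None,fx=2.9,fy=2.9)); 
print(plan(*s2w((1.5,-110)),140,np.pi/2+A0),plan(*s2w((1.5,-110)),75,np.pi/2+A0))
m=colmask(F["scene"],"small"); k,l,s_,ce=cv2.connectedComponentsWithStats(m.astype(np.uint8)); w=s2w((2,-27)); p=proj(F["scene"],[[*w,80]])[0]
i=min((i for i in range(1,k) if s_[i,4]>300),key=lambda i:np.hypot(*(ce[i]-p))); q=fit("small",(*w,.05),70,{"scene":(l==i).astype(np.float32)},F); print(q,w2s(q[0]))
E
```

```text
t 27.77 pos [551.  -11.2 138.6] rot [ 3.136e+00  3.000e-03 -3.091e+00] F [ 0.8 -0.3  0.3] open 0.401  station [  1.4 -80.6] q6 [-0.03 -1.65]
([0.24, -2.88, 0.1], np.float64(90.0)) ([0.3, -2.91, 6.6], np.float64(90.0))
(array([5.48832837e+02, 4.13332186e+01, 4.75929684e-02]), np.float64(0.9411947727203369)) [  1.93091541 -28.09840266]
```

View pics/s20.png

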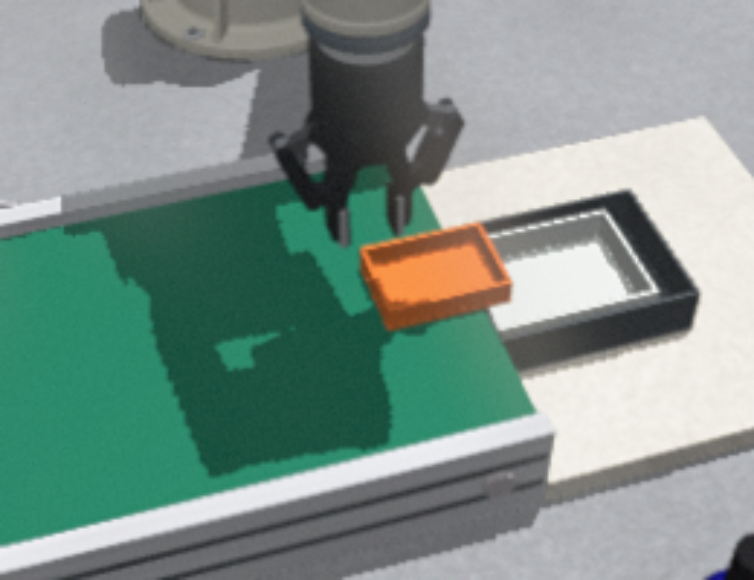

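Request:
drive_tool --moves '[[0.68,[0,-1.5,-0.5],10],[0.68,[0,-2.9,-0.5],20],[0.68,[0,-2.9,-0.5],30],[0.68,[0.1,-2.9,-0.5],40],[0.68,[0.2,-2.9,-0.5],50],[0.68,[0.3,-2.9,-0.5],60],[0.68,[0.3,-2.9,0],70],[0.68,[0.3,-2.9,1],80],[0.68,[0.3,-2.9,2],90],[0.68,[0.3,-2.9,4],90],[0.68,[0.3,-2.9,6],90],[0.68,[0.3,-2.9,6.5],90]]'

```text
clock: 29.38
eef_pos: [551.1, -40.2, 74.2]
tcp_rot: [3.135, -0.005, 1.621]
contact_force: [-0.8, -0.1, 0.2]
opening: 0.32
```

```bash
python3 - <<'E'
from fit import *
st()
print(plan(*s2w((1.5,-60)),75,np.pi/2+A0),plan(*s2w((1.5,-40)),75,np.pi/2+A0))
F=r.grab_frame("scene"); cv2.imwrite("pics/s21.png",cv2.resize(F["color"][110:310,150:410,::-1],None,fx=2.9,fy=2.9)); 
E
```

```text
t 29.38 pos [551.1 -40.2  74.2] rot [ 3.135 -0.005  1.621] F [-0.8 -0.1  0.2] open 0.32  station [ 1.000e-01 -1.097e+02] q6 [-0.08 -0.14]
([4.97, 0.14, -0.05], np.float64(0.0)) ([6.97, 0.14, -0.04], np.float64(0.0))
```

View pics/s21.png

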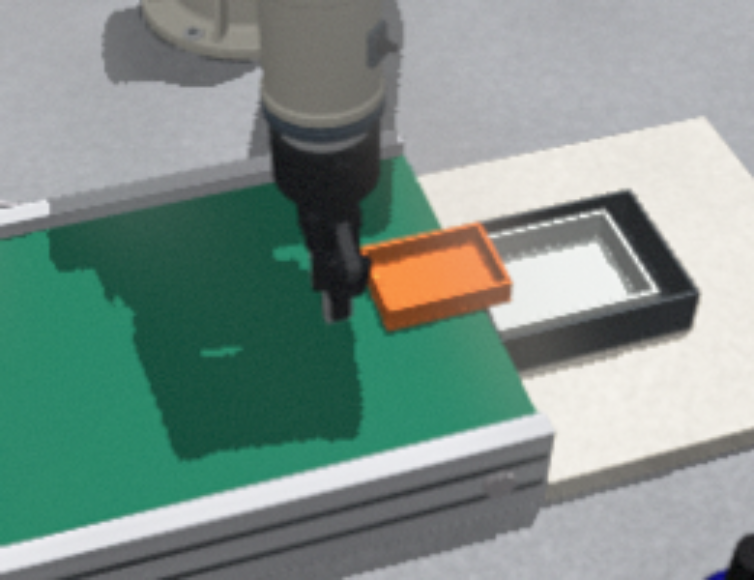

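Request:
drive_tool --moves '[[0.68,[0.9,0.05,0],0],[0.68,[1.7,0.14,0],0],[0.68,[2.3,0.14,0],0],[0.68,[2.9,0.14,0],0],[0.68,[3.5,0.14,0],0],[0.68,[4.1,0.14,0],0],[0.68,[4.7,0.14,0],0],[0.68,[5.2,0.14,0],0],[0.68,[5.6,0.14,0],0],[0.68,[5.9,0.14,0],0],[0.68,[5.9,0.14,0],0]]'

```text
clock: 30.8
eef_pos: [549.7, 19.0, 74.6]
tcp_rot: [3.135, -0.005, 1.621]
contact_force: [-0.4, 0.3, -0.4]
opening: 0.319
```

```bash
python3 - <<'E'
from fit import *
st()
F=r.grab_frame("scene"); cv2.imwrite("pics/s22.png",cv2.resize(F["color"][110:310,150:410,::-1],None,fx=2.9,fy=2.9)); 
F=r.grab_frame("top"); cv2.imwrite("pics/t22.png",cv2.resize(F["color"][150:290,180:380,::-1],None,fx=3.8,fy=3.8)); 
E
```

```text
t 30.8 pos [549.7  19.   74.6] rot [ 3.135 -0.005  1.621] F [-0.4  0.3 -0.4] open 0.319  station [  1.7 -50.4] q6 [ 0.03 -0.03]
```

View pics/s22.png

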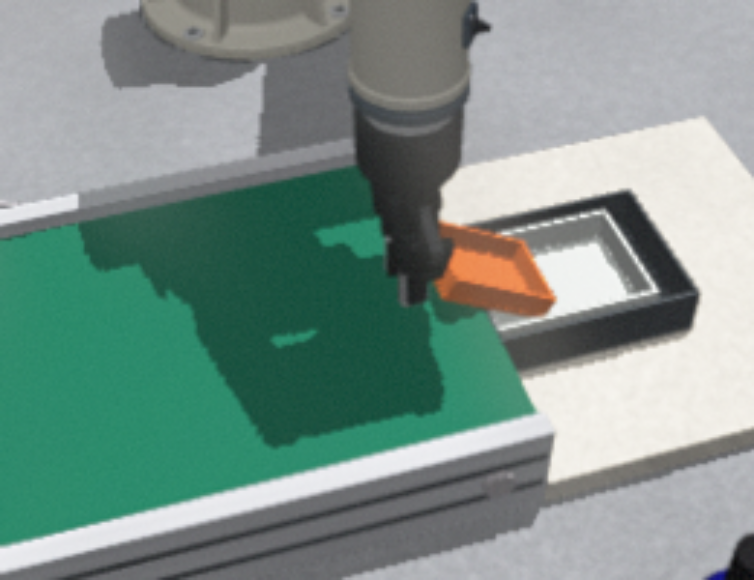

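View pics/t22.png

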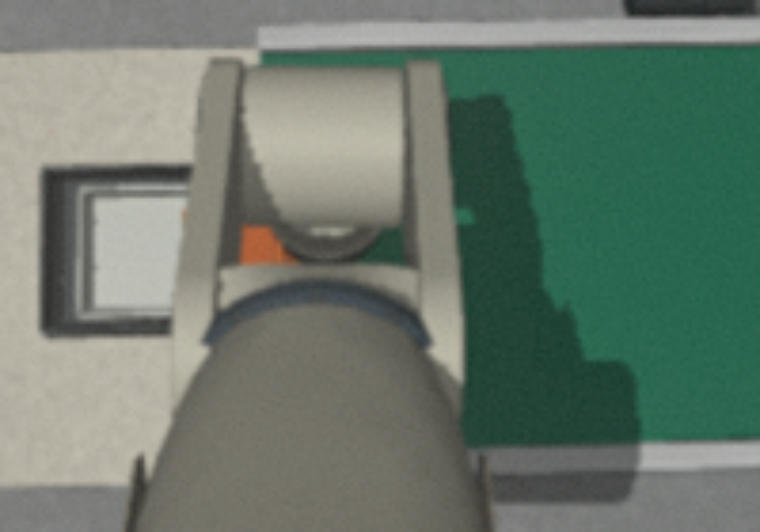

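Request:
drive_tool --moves '[[0.68,[0.5,0,0],0],[0.68,[1.0,0,0],0],[0.68,[1.5,0,0],0],[0.68,[2.0,0,0],0],[0.68,[2.5,0,0],0],[0.68,[3.0,0,0],0],[0.68,[3.5,0,0],0],[0.68,[3.5,0,0],0]]'

```text
clock: 31.9
eef_pos: [547.9, 54.1, 74.8]
tcp_rot: [3.135, -0.005, 1.621]
contact_force: [-0.2, -0.3, 0.9]
opening: 0.317
```

```bash
python3 - <<'E'
from fit import *
st()
F=r.grab_frame("scene"); cv2.imwrite("pics/s23.png",cv2.resize(F["color"][110:310,150:410,::-1],None,fx=2.9,fy=2.9)); 
F=r.grab_frame("top"); cv2.imwrite("pics/t23.png",cv2.resize(F["color"][150:290,180:380,::-1],None,fx=3.8,fy=3.8)); 
E
```

```text
t 31.9 pos [547.9  54.1  74.8] rot [ 3.135 -0.005  1.621] F [-0.2 -0.3  0.9] open 0.317  station [  1.6 -15.3] q6 [0.09 0.04]
```

View pics/s23.png

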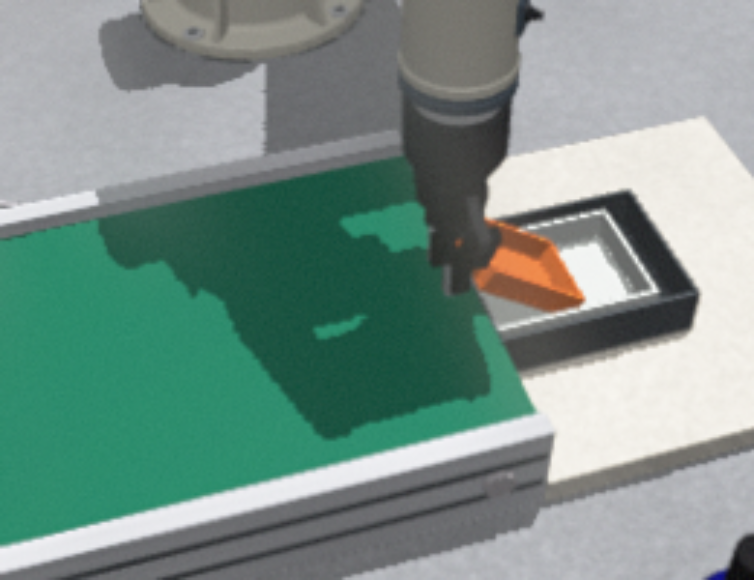

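View pics/t23.png

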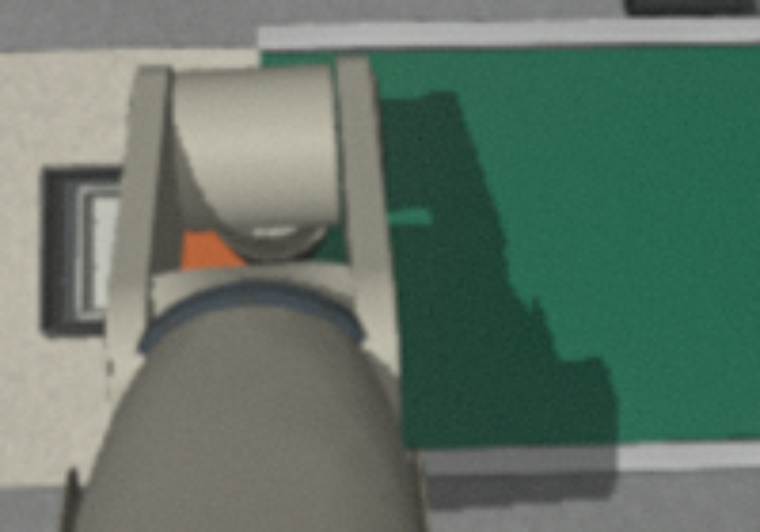

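Request:
drive_tool --moves '[[0.68,[0.5,0,0],0],[0.68,[1.0,0,0],0],[0.68,[1.4,0,0],0],[0.68,[1.7,0,0],0],[0.68,[2.0,0,0],0],[0.68,[2.0,0,0],0]]'

```text
clock: 32.75
eef_pos: [546.9, 74.0, 74.9]
tcp_rot: [3.135, -0.005, 1.621]
contact_force: [0.0, -0.5, 0.4]
opening: 0.314
```

```bash
python3 - <<'E'
from fit import *
st()
F=r.grab_frame("scene"); cv2.imwrite("pics/s24.png",cv2.resize(F["color"][110:310,150:410,::-1],None,fx=2.9,fy=2.9)); 
E
```

```text
t 32.75 pos [546.9  74.   74.9] rot [ 3.135 -0.005  1.621] F [ 0.  -0.5  0.4] open 0.314  station [1.7 4.6] q6 [0.13 0.07]
```

View pics/s24.png

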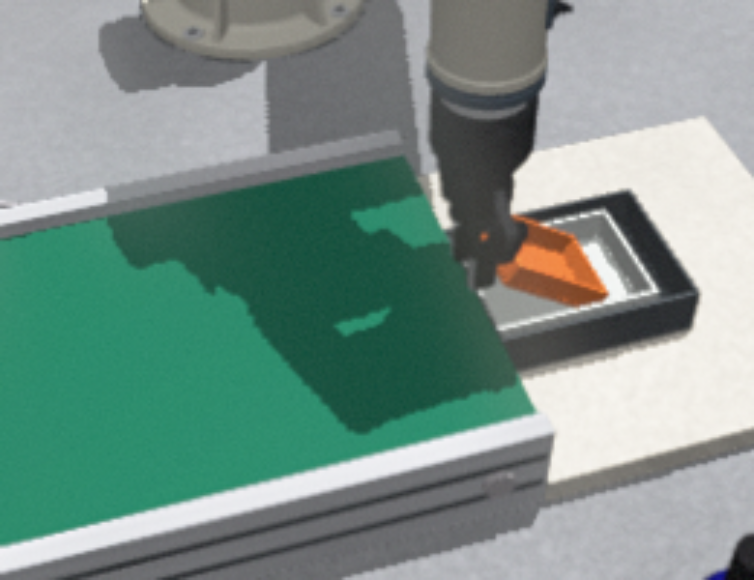

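Request:
drive_tool --moves '[[0.68,[0.4,0,0],0],[0.68,[0.8,0,0],0],[0.68,[1.2,0,0],0],[0.68,[1.5,0,0],0],[0.68,[1.5,0,0],0]]'

```text
clock: 33.42
eef_pos: [546.1, 89.1, 75.0]
tcp_rot: [3.135, -0.005, 1.622]
contact_force: [-0.4, -0.1, -0.2]
opening: 0.317
```

```bash
python3 - <<'E'
from fit import *
st()
F=r.grab_frame("scene"); cv2.imwrite("pics/s25.png",cv2.resize(F["color"][150:250,270:410,::-1],None,fx=5.5,fy=5.5,interpolation=cv2.INTER_CUBIC)); 
F=r.grab_frame("top"); cv2.imwrite("pics/t25.png",cv2.resize(F["color"][150:290,150:350,::-1],None,fx=3.8,fy=3.8)); 
E
```

```text
t 33.42 pos [546.1  89.1  75. ] rot [ 3.135 -0.005  1.622] F [-0.4 -0.1 -0.2] open 0.317  station [ 1.6 19.8] q6 [0.16 0.1 ]
```

View pics/s25.png

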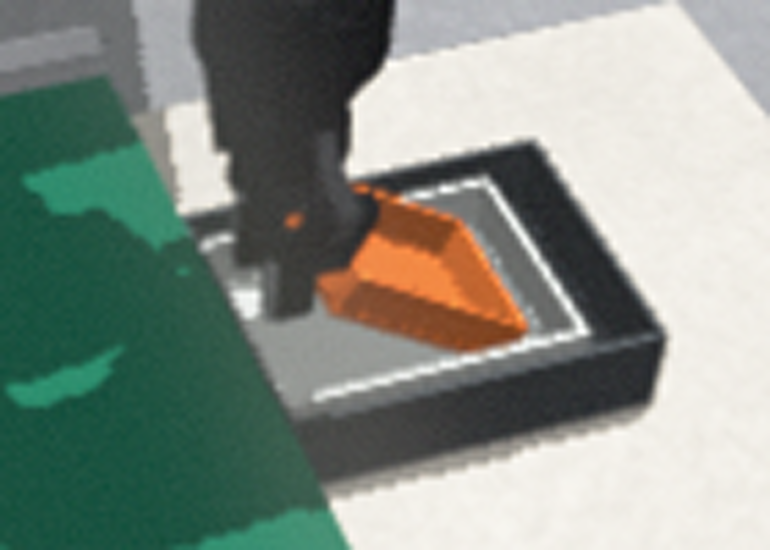

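View pics/t25.png

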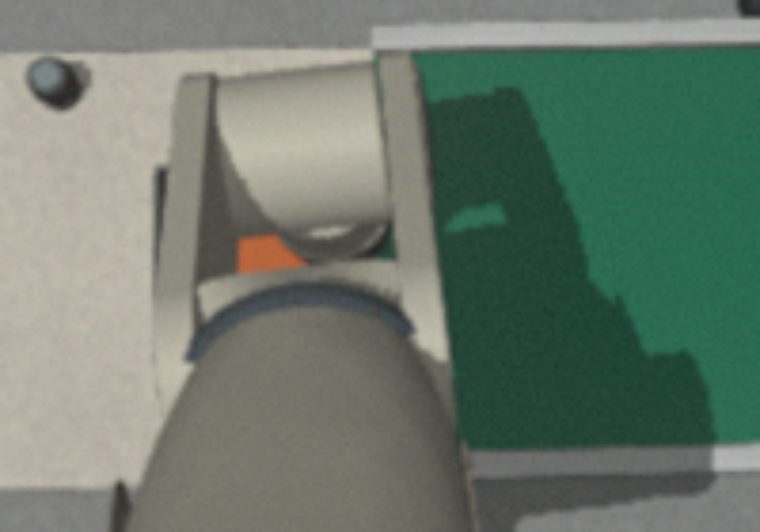

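Request:
drive_tool --moves '[[0.68,[-5,0,0],0],[0.68,[-8,0,-1],0],[0.68,[-8,0,-4],0],[0.68,[-8,0,-7],0],[0.68,[-12,0,-9],0],[0.68,[-17,0,-9],0],[0.68,[-20,0,-9],0],[0.68,[-20,0,-9],0]]'

```text
clock: 34.52
eef_pos: [555.7, -113.2, 164.0]
tcp_rot: [3.135, -0.005, 1.619]
contact_force: [-0.7, 0.3, -0.6]
opening: 0.324
```

```bash
python3 - <<'E'
from fit import *
st()
F=r.grab_frame("scene"); cv2.imwrite("pics/s26.png",cv2.resize(F["color"][150:250,270:410,::-1],None,fx=5.5,fy=5.5,interpolation=cv2.INTER_CUBIC)); 
F=r.grab_frame("top"); cv2.imwrite("pics/t26.png",cv2.resize(F["color"][150:290,150:350,::-1],None,fx=3.8,fy=3.8)); 
E
```

```text
t 34.52 pos [ 555.7 -113.2  164. ] rot [ 3.135 -0.005  1.619] F [-0.7  0.3 -0.6] open 0.324  station [   1.  -182.8] q6 [-0.21 -0.26]
```

View pics/s26.png

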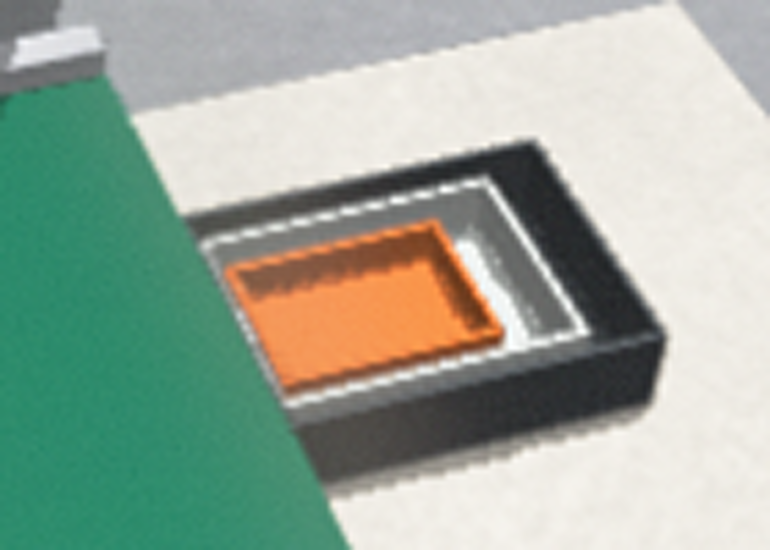

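View pics/t26.png

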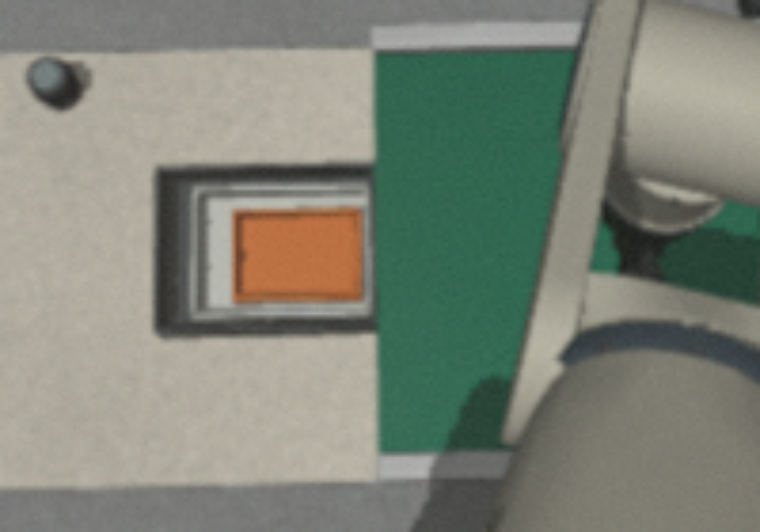

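```bash
python3 - <<'E'
from fit import *
st()
F={n:r.grab_frame(n) for n in("scene","top")}
# project rim rect of small at z=55 given pose from top, compare in both
c=[]
m=colmask(F["top"],"small");k,l,s,ce=cv2.connectedComponentsWithStats(m.astype(np.uint8));w=s2w((1,70));p=proj(F["top"],[[*w,50]])[0]
i=min((i for i in range(1,k) if s[i,4]>200),key=lambda i:np.hypot(*(ce[i]-p)));mt=l==i
m=colmask(F["scene"],"small");k,l,s,ce=cv2.connectedComponentsWithStats(m.astype(np.uint8));p=proj(F["scene"],[[*w,50]])[0]
i=min((i for i in range(1,k) if s[i,4]>200),key=lambda i:np.hypot(*(ce[i]-p)));ms=l==i
def rimpoly(f,x,y,a,z0,z1):
    P=[]
    for u,v in((-1,-1),(1,-1),(1,1),(-1,1)):
        X,Y=36*u,50*v; P.append([x+np.cos(a)*X-np.sin(a)*Y,y+np.sin(a)*X+np.cos(a)*Y,z0 if v<0 else z1])
    return proj(f,P)
def cost(v,S=4):
    t=0
    for f,mm in((F["top"],mt),(F["scene"],ms)):
        im=np.zeros((1680,2240),np.uint8); cv2.fillConvexPoly(im,np.round(((rimpoly(f,v[0],v[1],v[2]/100,v[3],v[4])+.5)*4-.5)*16).astype(np.int32),1,shift=4)
        a=cv2.resize(im.astype(np.float32),(560,420),interpolation=cv2.INTER_AREA); t-=np.minimum(a,mm).sum()/np.maximum(a,mm).sum()
    return t/2
v0=np.array([*w,5,55,55.]); sm=np.vstack([v0]+[v0+np.eye(5)[i]*6 for i in range(5)])
o=minimize(cost,v0,method="Nelder-Mead",options=dict(initial_simplex=sm,maxiter=600)); print(o.x.round(1),o.fun,w2s(o.x))
for n in F:
    im=cv2.resize(F[n]["color"][:,:,::-1],None,fx=5,fy=5,interpolation=cv2.INTER_CUBIC)
    def dr(hw,hh,cx,cy,z,col):
        P=[[*s2w((cx+u*hw,cy+v*hh)),z] for u,v in((-1,-1),(1,-1),(1,1),(-1,1))]
        cv2.polylines(im,[np.round((proj(F[n],P)+.5)*5).astype(int)],True,col,1)
    dr(65,85,1,86,67,(0,0,255)); dr(51,69,1,76,61,(0,255,0)); 
    s_=w2s(o.x); dr(36,50,s_[0],s_[1],55,(255,0,0))
    p=proj(F[n],[[*s2w((0,80)),50]])[0]*5; x,y=p.astype(int); cv2.imwrite(f"pics/{n}27.png",im[y-250:y+250,x-350:x+350])
for t in("bottle_a","lens_a"): print(t,[np.round(x["at"]).tolist() for x in r.spot_point(t,"scene")])
E
```

```text
t 34.62 pos [ 555.5 -111.2  163.8] rot [ 3.135 -0.006  1.62 ] F [-0.8  0.3  0.4] open 0.317  station [   0.9 -180.8] q6 [-0.2  -0.26]
[541.8 133.9   4.3  48.1  49.4] -0.9475044012069702 [-0.41877595 64.74368792]
bottle_a [[101.0, 271.0], [102.0, 224.0]]
lens_a [[440.0, 238.0]]
```

View pics/scene27.png

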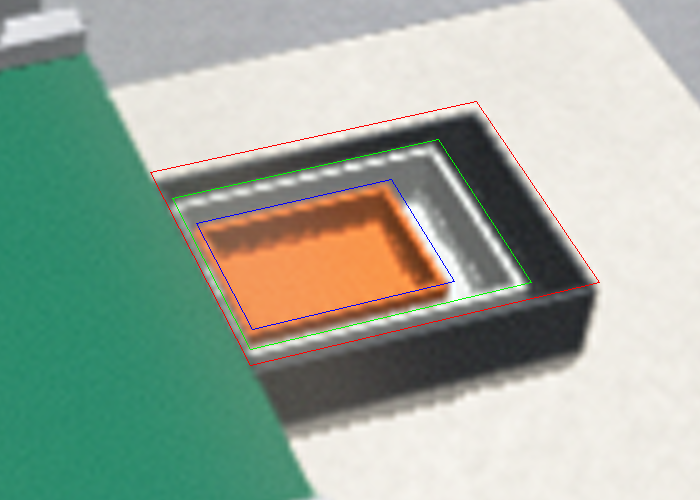

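View pics/top27.png

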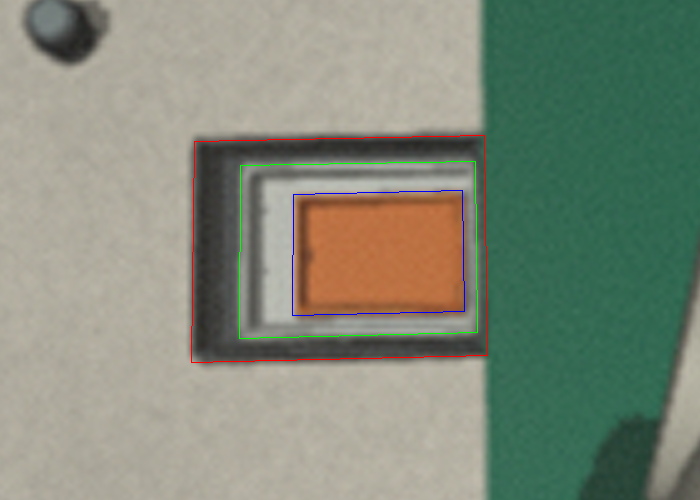

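```bash
python3 - <<'E'
from h import *
st(); print(r.sign_off())
E
```

```text
t 34.83 pos [ 555.7 -110.4  163.9] rot [ 3.135 -0.005  1.623] F [-0.3  0.7 -0.1] open 0.323  station [   1.2 -180. ] q6 [-0.2  -0.26]
the job is handed in; nothing more can be done
None
```

The three trays are nested as asked and the job is handed in, at about 35 s on the clock.

- **Steel tray:** I gripped its outer wall, turned it square and slid it against the belt end. Contact force rose to about 20 N, and both views showed it flush and square. It stayed there through the later steps.
- **White tray:** I slid it by its rear wall past the orange tray onto the centreline and let go. I then pushed it off the end with two fingers. It tipped and dropped flat inside the steel tray.
- **Orange tray:** I did the same with this one. It stopped tilted, leaning on the fingers after its rear had passed the white wall. I pushed it 15 mm further and pulled the fingers back, and it dropped flat.

**Last checks:**
- **Nesting:** both views show all three trays nested and square.
- **Orange tray level:** the two-view rim fit gave 48.1 mm at the rear and 49.4 mm at the front, so it lies level. That is about 6 mm below the 55 mm expected. The same kind of fit read 2 to 5 mm low on all three trays earlier, so I put it down to calibration.
- **Bottles and lens:** the networks found them within about 4 pixels of where they started.
- **Arm:** it was clear of everything at hand-in.

The two cameras disagreed by 2 to 5 mm in position. I handled this by comparing trays within the same camera view.

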